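Check the springs of a tilt mount on its scale

TASK

Check the springs of the tilt mount both ways. With the fingertips, press the red pad on the plate's corner straight down until the pointer stands on the red mark of the scale, without overshooting the mark, keep it there for about a second and let go so that the plate springs back level; then do the same with the blue pad and the blue mark. Only press: do not lift or shift the mount, and leave the loose tools and offcuts where they lie.

Things in the scene. Friction and masses are not known exactly. Their poses are not given: they have to be found in the camera images.
- mount: sprung tilt mount standing loose on the bench, 2.4 kg, dark steel base 100 (x) x 210 (y) x 12 mm with a 44 mm wide, 8 mm thick foot reaching out to y = +215 mm, under an upright white scale. Origin: centre of the underside of the base, z up; its y axis runs from the blue pad to the red pad and on to the scale, the scale's face is turned 45 degrees, to -x and -y. The highest point is the top of the scale, at z = 108 mm, y = 176 to 212 mm, x = -10 to 28 mm.
- tilt_plate (a joint): angle of the aluminium plate (80 x 190 x 8 mm, mid-plane 60 mm above the bench) on the mount, a hinge along the mount's x axis through its middle. 0 = level (at rest), positive = red corner down and pointer down, negative = blue corner down and pointer up; stops at -0.24 and +0.24 rad. Springs of 4.5 N m/rad bring it back level: about 0.8 N for each mm that a pad goes down, so 6 to 12 N hold it on a mark.
- red_pad: red round press pad, 32 mm across, 10 mm high, flat top, on the red corner of the tilt plate. Origin: centre of its top face; at rest at mount x = -20, y = +75, z = 74 mm. It moves with the plate, mainly up and down.
- blue_pad: blue round press pad, 32 mm across, 10 mm high, flat top, on the other front corner of the tilt plate. Origin: centre of its top face; at rest at mount x = -20, y = -75, z = 74 mm. A 30 x 18 mm brass balance weight, 3 mm higher than the pad's top, stands on the plate behind it (its nearest face 15 mm behind the pad's centre, its centre at mount x = 10, y = -86 mm).
- pointer_tip (a point): tip of the thin black pointer bar (4 mm thick) that reaches out from the plate's +y edge and ends just in front of the scale; 185 mm from the hinge, so it moves 2.5 times as far as a pad: down when the red pad is pressed, up when the blue pad is pressed
- red_mark (a point): centre line of the red mark, a red tab 46 mm wide and 16 mm high, clamped on the scale below the pointer's rest height; set 20 to 36 mm below it. The pointer stands on the mark when its tip is at the height of the tab. z up along the scale.
- blue_mark (a point): centre line of the blue mark, a blue tab 46 mm wide and 16 mm high, clamped on the scale above the pointer's rest height; set 20 to 36 mm above it. z up along the scale.
- pliers: long-nose pliers with red grips, 56 x 142 x 14 mm, lying loose; bystander, origin under its centre
- glue_stick: blue glue stick with white cap, 24 x 91 x 24 mm, lying loose; bystander, origin under its centre
- wood_slice: round slice of a branch with a green figure, 47 mm across, 15 mm thick, lying loose behind the mount; bystander, origin under its centre
- lath_2: curved wooden lath, 42 x 180 x 12 mm, lying loose; bystander, origin under its centre
- screwdriver: screwdriver with orange grip, 26 x 190 x 26 mm, lying loose; bystander, origin under its centre

How it is judged:
On the way, in this order (a step that is already met when the one before it is completed fails the run):
1. a finger on the red pad keeps the pointer on the red mark (z of pointer_tip in the frame of red_mark between -0.008 and 0.008 m and contact force between the fingers and red_pad above 1 N), for 0.7 s.
2. the mount is let go and the plate is level again (value of joint tilt_plate between -0.025 and 0.025 rad and contact force between the fingers and mount below 0.1 N), for 0.2 s.
3. a finger on the blue pad keeps the pointer on the blue mark (z of pointer_tip in the frame of blue_mark between -0.008 and 0.008 m and contact force between the fingers and blue_pad above 1 N), for 0.7 s.
At the end, for the whole second after the job is handed in: Each pad was pressed in turn, red first, with the pointer tip within 8 mm of its mark for 0.7 s; at the end the plate is let go and level (0.025 rad), the mount flat and within 20 mm of its start, the loose things within 30 mm of where they lay (all of step 2 and distance of mount from where it was at the start of the episode below 0.02 m and angle between mount's own z axis and vertical below 0.03 rad and distance of each of pliers, glue_stick, wood_slice, lath_2, screwdriver from where it was at the start of the episode below 0.03 m); the robot touches nothing.
It fails at once if the pointer overshoots the red mark (more than 13 mm below its centre line) (z of pointer_tip in the frame of red_mark below -0.013 m).
It fails at once if the pointer overshoots the blue mark (more than 13 mm above its centre line) (z of pointer_tip in the frame of blue_mark above 0.013 m).
It fails at once if the mount is lifted, tipped or shifted (8 mm up, 0.06 rad, 30 mm) (height (world z) of mount above 0.008 m or angle between mount's own z axis and vertical above 0.06 rad or distance of mount from where it was at the start of the episode above 0.03 m).
It fails at once if a loose thing is moved or lifted by more than 30 mm (distance of any of pliers, glue_stick, wood_slice, lath_2, screwdriver from where it was at the start of the episode above 0.03 m).
It also fails if it takes over 45 s, if anything falls off the work surface, if the arm or the gripper's body presses on something with over 40 N, if the wrist force passes 120 N, or if a joint passes its speed limit or range.

ROBOT

A 6-joint arm with a two-finger parallel gripper is mounted at the origin on a cart in front of the work surface, level with it; the furniture and walls round the work are solid. World frame = base frame: x ahead of the robot, y to its left, z up, the work surface at z = 0. Lengths are in m, angles in rad, forces in N, time in s.
With the tool pointing down it reaches from about 0.225 to 0.725 m from the base axis. Payload 3.1 kg.
Tool frame: the origin (TCP) lies at the very end of the fingers, on their centre line; the grasp point (between the pads) lies 19 mm behind it (ctrl.grasp_offset is the distance from the TCP to the grasp point, in m); z points along the fingers, y is the direction in which the jaws open and shut (so a half turn about z gives the same grasp; the last joint's range is limited). The gripper opens to 85 mm and grips with 20 to 120 N. Pads are 22 mm wide; open, the fingers measure 114 mm over their backs; the gripper's body (76 mm by 85 mm) begins 54 mm behind the grasp point. The pads swing forward as they close: fully open they stand 13 mm farther back than shut.
Start: joints at [1.029, 0.048, 0.099, 1.622, 0, 1.443], TCP at [0.211, 0.481, 0.231] pointing down, gripper open.
Joint ranges: [-2.91, 2.91], [-0.99, 1.94], [-1.21, 1.42], [-2.12, 2.29], [-1.49, 1.47], [-3.14, 3.14]. Speed limits (rad/s): [2.79, 2.79, 3.14, 3.14, 3.14, 3.14].

INTERFACE

Orientations are given as a unit quaternion [x, y, z, w].
In Python, from plant import ctrl gives the robot as it stands. The module is installed in compiled form; this text tells all that it offers.
- The arm moves only by the tool jog_arm, never from a script. Its argument "series" is a list of rows, each a list of 7 numbers: the opening, from 0 (shut) to 1 (fully open), then the shift along the tool's x, y, z in m, then the turn, a rotation vector about the tool's x, y, z in degrees. In form: [[hand, tx, ty, tz, ax, ay, az], ...]. A call has exactly 8 rows; each row shifts and turns the pose as measured when the row begins, along the tool's axes as they then stand; what a row does not reach is not made up. A row lasts 1/10 s, in which the tool goes at most 50 mm and 8.59 degrees, less where a joint would pass 70% of its speed; a pose out of reach is approached as far as the arm can. A call is refused whole if a number of a shift passes 0.05 or a number of a turn 8.59, either way. A call with a gripper value outside its range is refused whole. The fingers move at their own pace and stop on an object; "grip_force" is the grip in N (left out, the last holds). Time passes only in rows, so rows that do not move let the fingers close, or fill a call up. It gives the time, the measured TCP pose, the force and the opening at its end, in the units of the state.
- ctrl.get_obs(): the state, without advancing time (a new reading comes with each control period).
- ctrl.snapshot(name): name is "side" or "top" or "wrist"; returns the picture (400x640x3 uint8, blue, green, red); there is no depth.
- ctrl.camera_params(name): a dict with "fx", "fy", "cx", "cy" (pixels), "view" (4x4, takes a point from world to camera coordinates); the wrist camera has in their place "mount" (4x4, takes a point from camera to tool coordinates, whose origin is the TCP and whose axes are the flange's). Camera axes: x right, y down, z forward; pixel columns grow to the right and rows downward; lengths in m; the calibration is good to about 2 mm. A picture is of the moment at which its call begins: read the wrist's pose just before it. camera_params takes no time and is no camera call.
- ctrl.job_done(): hands the job in, once; it reports no verdict.
The state is a dict: "time": time; "joint_positions": joint angles; "qvel": joint speeds; "tau": joint torques, N m; "ee_pos": TCP position; "tool_rot": TCP orientation; "ft_force": force on the tool from outside, world axes, zero at the start; "torque": the same for the moment, N m; "width": opening from 0.0 (shut) to 1.0 (fully open).
Only numpy, scipy, OpenCV 4.12 (cv2) and the standard library are available. Lean on these libraries where they do the work, as an engineer would, in place of code of your own. Each camera call takes 0.05 s, during which the arm holds its last target.

## Working session

There is one attempt and no reset: what is moved stays moved. The work goes in short steps, Python scripts to look and compute and a tool call to move; the robot and the scene stay as the last step left them, time stands still between calls to the robot, and variables do not carry over. Pictures are saved under pics/ and viewed, and the job is handed in when it is done.

Besides the shell and the picture viewer there is one more tool, called by a JSON object that holds its "name" and its "arguments", one argument or row to a line. jog_arm: Moves the arm, as the interface text tells. Its arguments: {"type":"object","properties":{"series":{"type":"array","items":{"type":"array","items":{"type":"number"}}},"grip_force":{"type":"number"}},"required":["series"]}

```bash
ls; mkdir -p pics; python3 - <<'E'
from plant import ctrl
import cv2,numpy as np
np.set_printoptions(precision=4,suppress=True)
o=ctrl.get_obs()
for k,v in o.items(): print(k,np.array(v))
for n in("side","top","wrist"):
    im=ctrl.snapshot(n); cv2.imwrite(f"pics/{n}0.png",im)
    p=ctrl.camera_params(n); print(n,{k:np.array(v) for k,v in p.items()})
E
```

```text
pics
time 0.0
joint_positions [ 1.0292  0.0487  0.0976  1.622  -0.      1.443 ]
qvel [ 0.0014  0.0001 -0.0022 -0.0003 -0.0003 -0.0022]
tau [ -0.0003 -33.8783  32.0014   0.0202  -0.0001   0.    ]
ee_pos [0.2108 0.4801 0.2301]
tool_rot [ 0.2054  0.9787 -0.0011 -0.0004]
ft_force [ 0.134  -0.1443 -0.4021]
torque [-0.0064 -0.0111  0.0322]
width 1.0001811644866345
side {'fx': array(515.27), 'fy': array(515.27), 'cx': array(316.6985), 'cy': array(198.1284), 'view': array([[-0.9916, -0.1289, -0.0057,  0.5673],
       [-0.0475,  0.4058, -0.9127,  0.096 ],
       [ 0.12  , -0.9048, -0.4085,  1.2819],
       [ 0.    ,  0.    ,  0.    ,  1.    ]])}
top {'fx': array(444.9736), 'fy': array(444.9736), 'cx': array(326.4866), 'cy': array(196.2864), 'view': array([[ 0.023 , -0.9997,  0.011 ,  0.0213],
       [-0.9851, -0.0246, -0.1704,  0.5662],
       [ 0.1706, -0.0069, -0.9853,  1.148 ],
       [ 0.    ,  0.    ,  0.    ,  1.    ]])}
wrist {'fx': array(277.0662), 'fy': array(277.0662), 'cx': array(319.4872), 'cy': array(203.7239), 'mount': array([[ 0.0002, -0.9561, -0.2932,  0.0759],
       [ 1.    ,  0.0003, -0.0004, -0.0012],
       [ 0.0005, -0.2932,  0.9561, -0.1416],
       [ 0.    ,  0.    ,  0.    ,  1.    ]])}
```

View pics/side0.png

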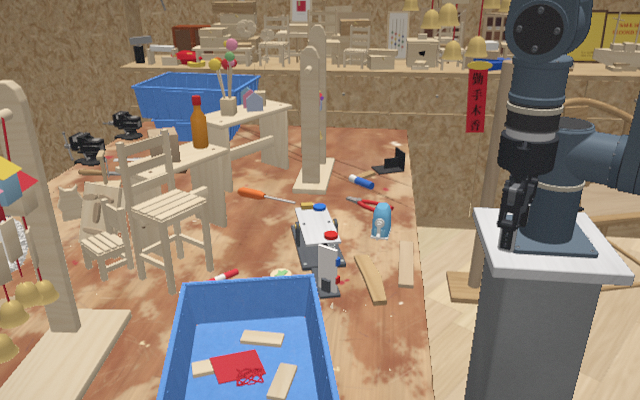

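View pics/top0.png

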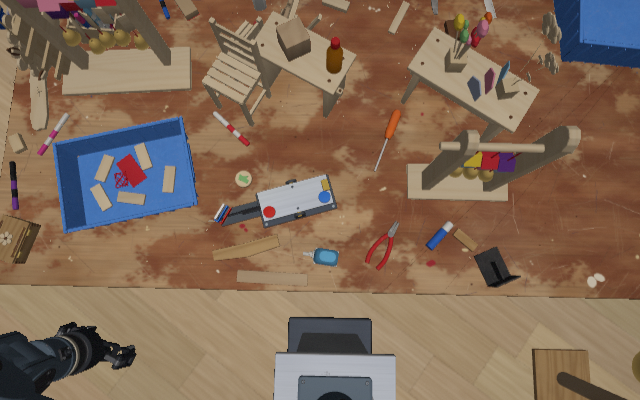

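View pics/wrist0.png

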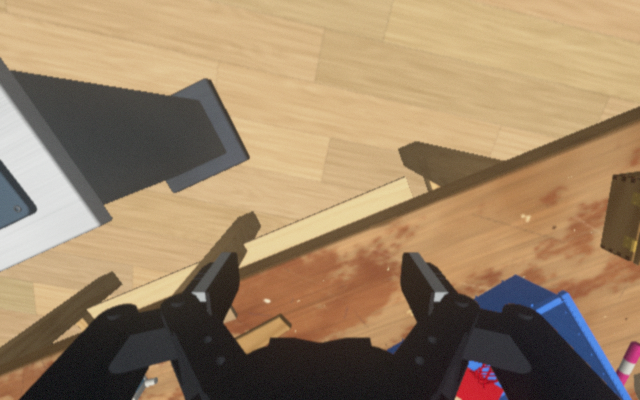

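```bash
cat > h.py <<'E'
import numpy as np,cv2
from plant import ctrl
from scipy.spatial.transform import Rotation as R
np.set_printoptions(precision=4,suppress=True)
def cam(name,obs=None):
    p=ctrl.camera_params(name)
    K=np.array([[p["fx"],0,p["cx"]],[0,p["fy"],p["cy"]],[0,0,1]])
    if "view" in p: V=np.array(p["view"])
    else:
        T=np.eye(4);T[:3,:3]=R.from_quat(obs["tool_rot"]).as_matrix();T[:3,3]=obs["ee_pos"]
        V=np.linalg.inv(T@np.array(p["mount"]))
    return K,V
def proj(c,X):
    K,V=c; q=(V[:3,:3]@np.atleast_2d(X).T+V[:3,3:]); q=K@q; return (q[:2]/q[2]).T
def ray(c,u):
    K,V=c; d=V[:3,:3].T@np.linalg.solve(K,[u[0],u[1],1.]); o=-V[:3,:3].T@V[:3,3]; return o,d/np.linalg.norm(d)
def atz(c,u,z):
    o,d=ray(c,u); return o+d*(z-o[2])/d[2]
def tri(cs,us):
    A=np.zeros((3,3));b=np.zeros(3)
    for c,u in zip(cs,us):
        o,d=ray(c,u);P=np.eye(3)-np.outer(d,d);A+=P;b+=P@o
    X=np.linalg.solve(A,b); return X,[proj(c,X)[0]-u for c,u in zip(cs,us)]
E
python3 - <<'E'
from h import *
t=cv2.imread("pics/top0.png");s=cv2.imread("pics/side0.png")
def crop(im,x,y,w,h,f): return cv2.resize(im[y:y+h,x:x+w],None,fx=f,fy=f,interpolation=cv2.INTER_CUBIC)
cv2.imwrite("pics/tc.png",crop(t,195,150,160,120,5));cv2.imwrite("pics/sc.png",crop(s,270,190,110,110,5))
def blobs(im,box):
    x,y,w,h=box;c=cv2.cvtColor(im,cv2.COLOR_BGR2HSV)[y:y+h,x:x+w]
    for nm,m in(("red",((c[...,0]<8)|(c[...,0]>172))&(c[...,1]>170)),("blue",(abs(c[...,0].astype(int)-110)<12)&(c[...,1]>150))):
        n,l,st,ce=cv2.connectedComponentsWithStats(m.astype(np.uint8))
        for i in range(1,n):
            if st[i,4]>15: print(nm,st[i],ce[i]+[x,y])
blobs(t,(200,160,150,80));print();blobs(s,(280,195,80,110))
E
```

```text
red [64 47 11 10 95] [268.8632 211.4526]
red [19 48 13 16 41] [225.3415 215.878 ]
blue [119  31  11  11 100] [323.95 196.31]
blue [15 46 13 16 47] [221.9787 213.8085]

red [45 36 12  9 91] [330.4396 234.8791]
red [56 81  4  8 25] [337.68 279.6 ]
blue [33  9 12  7 69] [318.971  206.8551]
blue [56 62  4  9 27] [337.7037 261.5926]
```

View pics/tc.png

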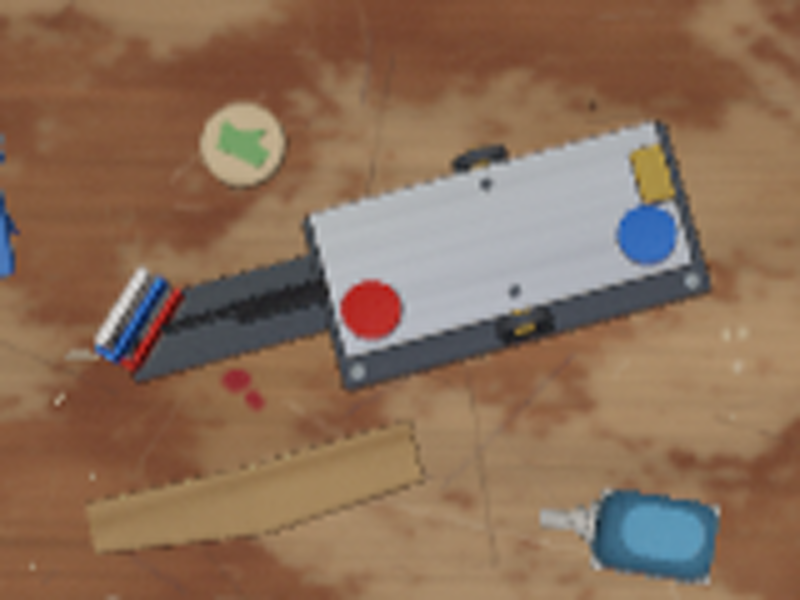

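View pics/sc.png

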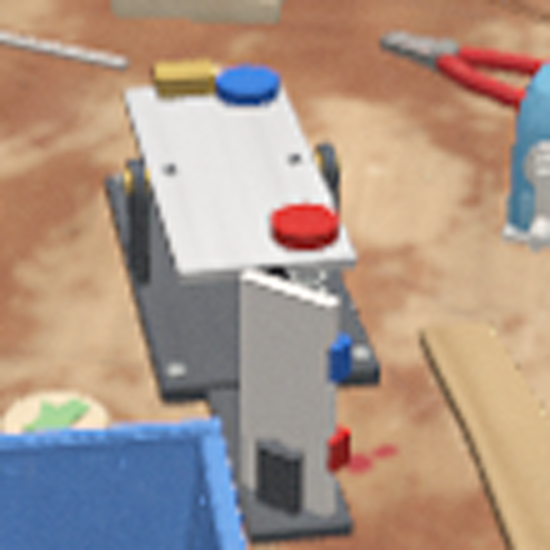

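```bash
python3 - <<'E'
from h import *
T=cam("top");S=cam("side")
r,e1=tri([T,S],[(269.2,211.6),(330.6,234.2)]);b,e2=tri([T,S],[(324.2,196.6),(319.4,206.3)])
print(r,e1,b,e2, np.linalg.norm((r-b)[:2]))
r0=atz(T,(269.2,211.6),.074);b0=atz(T,(324.2,196.6),.074);print(r0,b0,np.linalg.norm(r0-b0))
y=(r0-b0)[:2];y/=np.linalg.norm(y);x=np.array([y[1],-y[0]]);o=(r0+b0)[:2]/2+.02*x
print("mount",o,x,y,"yaw",np.arctan2(x[1],x[0]))
M=lambda a,b,c:np.r_[o+a*x+b*y,c]
for p in[(0,185,60),(9,194,0),(9,194,108),(10,-86,77)]: 
  q=M(*np.array(p)/1e3);print(p,q,proj(T,q),proj(S,q))
# side: tabs
from itertools import product
print("sc line, tab at face centre -x side:")
f=np.array([-1,-1])/2**.5; tdir=np.array([1,-1])/2**.5
for z in(.02,.03,.04,.08,.09,.1):
  for s in(-.023,.023):
    p=np.array([.0,.185])+s*tdir; print(z,s,proj(S,M(p[0],p[1],z)),proj(T,M(p[0],p[1],z)))
o2=ctrl.get_obs();print(o2['time'])
E
```

```text
[0.5168 0.1839 0.0721] [array([-0.0001,  0.0944]), array([-0.1094, -0.0181])] [0.56   0.041  0.0721] [array([0.0033, 0.1605]), array([-0.167 , -0.0311])] 0.14926681081796755
[0.5168 0.1837 0.074 ] [0.5601 0.0411 0.074 ] 0.14906401122431776
mount [0.5576 0.1182] [0.9568 0.2906] [-0.2906  0.9568] yaw 0.2948545018521812
(0, 185, 60) [0.5038 0.2952 0.06  ] [[227.2607 216.1693]] [[331.0761 265.3699]]
(9, 194, 0) [0.5098 0.3064 0.    ] [[227.855  216.6587]] [[327.4643 292.9607]]
(9, 194, 108) [0.5098 0.3064 0.108 ] [[219.0082 211.3147]] [[327.6175 247.3394]]
(10, -86, 77) [0.5921 0.0388 0.077 ] [[325.3528 184.4533]] [[306.5624 203.4839]]
sc line, tab at face centre -x side:
0.02 -0.023 [[340.2771 285.5616]] [[225.8836 225.3474]]
0.02 0.023 [[321.867  278.4609]] [[234.7402 210.7441]]
0.03 -0.023 [[340.3407 281.4255]] [[225.0977 224.9539]]
0.03 0.023 [[321.8592 274.3919]] [[234.0312 210.2336]]
0.04 -0.023 [[340.4048 277.2571]] [[224.2988 224.5538]]
0.04 0.023 [[321.8513 270.292 ]] [[233.3106 209.7146]]
0.08 -0.023 [[340.6663 260.2529]] [[220.9661 222.8851]]
0.08 0.023 [[321.8193 253.5745]] [[230.3054 207.5504]]
0.09 -0.023 [[340.733  255.9173]] [[220.097  222.4498]]
0.09 0.023 [[321.8112 249.3139]] [[229.5218 206.9861]]
0.1 -0.023 [[340.8002 251.547 ]] [[219.2126 222.007 ]]
0.1 0.023 [[321.803  245.0201]] [[228.7247 206.412 ]]
0.15
```

{"name": "jog_arm", "arguments": {
  "series": [
    [0,-0.045,-0.017,0,0,0,0],
    [0,-0.045,-0.017,0,0,0,0],
    [0,-0.045,-0.017,0,0,0,0],
    [0,-0.045,-0.017,0,0,0,0],
    [0,-0.045,-0.017,0,0,0,0],
    [0,-0.045,-0.017,0,0,0,0],
    [0,-0.04,-0.015,0,0,0,0],
    [0,0,0,0,0,0,0]
  ],
  "grip_force": 60
}}

```text
time: 0.95
ee_pos: [0.4545, 0.2419, 0.2253]
tool_rot: [0.201, 0.979, -0.002, -0.002]
ft_force: [-1.0, 0.5, 0.5]
width: -0.002
```

{"name": "jog_arm", "arguments": {
  "series": [
    [0,0,0,0,0,0,-8],
    [0,0,0,0,0,0,-8],
    [0,0,0,0,0,0,-8],
    [0,0,0,0,0,0,-8],
    [0,0,0,0,0,0,-8],
    [0,0,0,0,0,0,0],
    [0,0,0,0,0,0,0],
    [0,0,0,0,0,0,0]
  ]
}}

```text
time: 1.75
ee_pos: [0.4513, 0.2423, 0.2219]
tool_rot: [-0.156, 0.988, -0.001, -0.007]
ft_force: [-0.1, -0.3, -0.5]
width: -0.0
```

```bash
cat >> h.py <<'E'
MO=np.array([.5576,.1182]);MX=np.array([.9568,.2906]);MY=np.array([-.2906,.9568])
def M(a,b,c): return np.r_[MO+a*MX+b*MY,c]
def delta(target,obs,rzdes=True):
    """shift in tool axes, and rotation vector (deg, tool) to reach target with tool x=-MX, z down"""
    Rt=R.from_quat(obs["tool_rot"]);
    Rd=R.from_matrix(np.c_[np.r_[-MX,0],np.r_[MY,0],[0,0,-1]])
    return Rt.inv().apply(np.array(target)-obs["ee_pos"]), np.degrees((Rt.inv()*Rd).as_rotvec())
E
python3 - <<'E'
from h import *
o=ctrl.get_obs();print(o['time'],o['ee_pos'],o['joint_positions'],o['ft_force'],o['width'])
print(delta(M(-.02,.075,.12),o))
cv2.imwrite("pics/w1.png",ctrl.snapshot("wrist"))
E
```

```text
1.75 [0.4513 0.2423 0.2219] [0.3615 0.0285 0.0603 1.6169 0.0006 0.049 ] [-0.1056 -0.3413 -0.5223] -7.75219357702891e-05
(array([-0.0458, -0.0755,  0.1013]), array([-0.0145, -0.8184,  1.0076]))
```

View pics/w1.png

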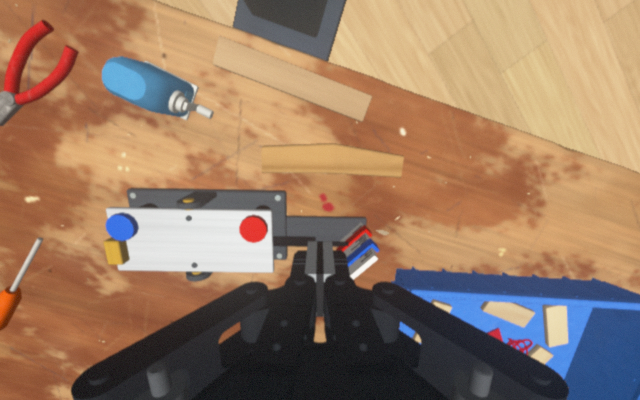

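{"name": "jog_arm", "arguments": {
  "series": [
    [0,-0.023,-0.038,0,0,-0.8,1],
    [0,-0.023,-0.038,0.02,0,0,0],
    [0,0,0,0.03,0,0,0],
    [0,0,0,0.025,0,0,0],
    [0,0,0,0.02,0,0,0],
    [0,0,0,0,0,0,0],
    [0,0,0,0,0,0,0],
    [0,0,0,0,0,0,0]
  ]
}}

```text
time: 2.6
ee_pos: [0.522, 0.1829, 0.1262]
tool_rot: [-0.143, 0.99, 0.001, 0.003]
ft_force: [0.5, 0.8, -0.8]
width: 0.002
```

```bash
python3 - <<'E'
from h import *
im=cv2.imread("pics/w1.png")
# w1 check with that pose
w=cam("wrist",dict(ee_pos=np.array([0.4513,.2423,.2219]),tool_rot=[-0.156,0.988,-0.001,-0.007]))
print(atz(w,(253,229),.074),atz(w,(121,227),.074),proj(w,[M(-.02,.075,.074),M(-.02,-.075,.074)]))
o=ctrl.get_obs();print(o['time'],o['ee_pos'],o['tool_rot'],o['ft_force'])
print(delta(M(-.02,.075,.075),o))
cv2.imwrite("pics/w2.png",ctrl.snapshot("wrist"))
E
```

```text
[0.5121 0.1833 0.074 ] [0.5554 0.0421 0.074 ] [[252.7224 232.7828]
 [119.1849 230.4505]]
2.6 [0.522  0.1829 0.1262] [-0.1432  0.9897  0.0005  0.0029] [ 0.4846  0.8146 -0.7566]
(array([0.0051, 0.0027, 0.0512]), array([ 0.0079,  0.3375, -0.4234]))
```

View pics/w2.png

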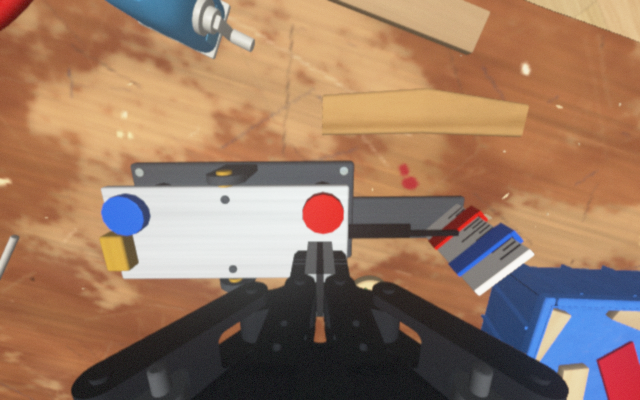

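```bash
python3 - <<'E'
from h import *
im=cv2.imread("pics/w2.png")
cv2.imwrite("pics/w2c.png",cv2.resize(im[190:310,390:550],None,fx=5,fy=5,interpolation=cv2.INTER_CUBIC))
E
```

```text
(no output)
```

View pics/w2c.png

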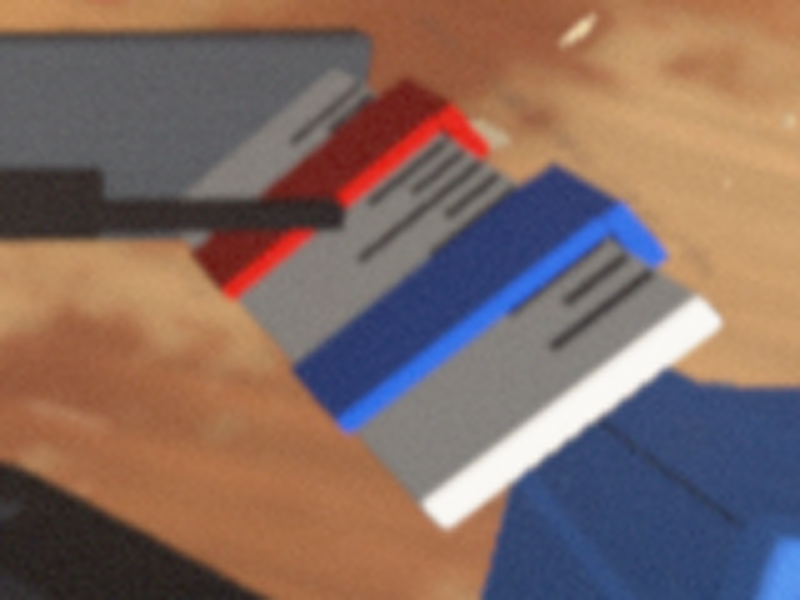

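```bash
python3 - <<'E'
from h import *
from scipy.optimize import least_squares
o=ctrl.get_obs()
w=cam("wrist",dict(ee_pos=np.array([0.5220,.1829,.1262]),tool_rot=[-0.1432,0.9897,0.0005,0.0029]))
f=lambda L:(np.array(L)+.5)/5-.5+[390,190]
t=np.array([1,-1])/2**.5
print(proj(w,[M(-.02,.075,.074),M(-.02,-.075,.074)]), "seen ~ (323,214),(126,215)")
for nm,L in(("red",[(194,252),(222,287),(447,102),(407,80)]),("blue",[(293,370),(337,422),(612,203),(553,165)])):
    P=f(L)
    def C(q): 
        return np.array([M(*(q[:2]+s*.023*t),q[2]+h*.008) for s,h in((1,-1),(1,1),(-1,1),(-1,-1))])
    r=least_squares(lambda q:(proj(w,C(q))-P).ravel(),[0,.185,.06]);print(nm,r.x,r.fun)
    S=cam("side");T=cam("top")
    for off in(0,): print(proj(S,C(r.x)),proj(T,C(r.x)))
print("tip",atz(w,f([(343,213)])[0],.06),"mount:",[(lambda d:(d@MX,d@MY))(atz(w,f([(343,213)])[0],z)[:2]-MO) for z in(.055,.06,.065)])
E
```

```text
[[323.3802 219.0882]
 [122.22   220.4188]] seen ~ (323,214),(126,215)
red [-0.0027  0.1859  0.0465] [-0.484  -0.5353  0.9644  0.4317  0.8064  0.7897 -1.3832 -0.7708]
[[323.1934 270.9948]
 [323.189  264.3752]
 [341.8854 271.2428]
 [341.7732 277.9743]] [[233.3486 210.8266]
 [232.1721 209.9938]
 [223.0406 225.021 ]
 [224.345  225.6597]]
blue [-0.0026  0.1853  0.0881] [-0.5422 -0.878   0.6864  0.1313  1.3307  0.8577 -1.6292 -0.2263]
[[323.0739 253.5131]
 [323.0687 246.6802]
 [342.0643 253.2357]
 [341.9492 260.1894]] [[230.4042 208.5158]
 [229.1448 207.6212]
 [219.6648 223.1759]
 [221.062  223.8626]]
tip [0.5015 0.2938 0.06  ] mount: [(np.float64(-0.0004975684095278491), np.float64(0.1869950425309021)), (np.float64(-0.002662048331798102), np.float64(0.18430543019538456)), (np.float64(-0.004826528254068474), np.float64(0.18161581785986705))]
```

```bash
python3 - <<'E'
from h import *
im=cv2.imread("pics/w2.png")
cv2.imwrite("pics/w2d.png",cv2.resize(im[150:290,95:360],None,fx=3,fy=3,interpolation=cv2.INTER_CUBIC))
def blobs(im):
    c=cv2.cvtColor(im,cv2.COLOR_BGR2HSV)
    for nm,m in(("red",((c[...,0]<8)|(c[...,0]>172))&(c[...,1]>150)),("blue",(abs(c[...,0].astype(int)-110)<12)&(c[...,1]>150))):
        n,l,st,ce=cv2.connectedComponentsWithStats(m.astype(np.uint8))
        for i in range(1,n):
            if st[i,4]>80: print(nm,st[i],ce[i])
blobs(im)
E
```

```text
red [  0   0  33  31 569] [11.0773 10.4429]
red [399 164  10  12  91] [403.5934 169.6154]
red [402 176  16  14 165] [409.4667 182.6424]
red [ 303  194   40   39 1238] [322.6906 213.0775]
red [444 206  44  25 466] [465.4635 218.3305]
red [429 235  24  15 187] [439.0267 240.8128]
red [ 598  343   42   57 1807] [621.1942 373.7139]
blue [ 102  196   42   39 1243] [122.601  215.2647]
blue [452 231  70  45 661] [482.2663 252.4206]
blue [ 484  292  156  108 6414] [574.2785 333.3709]
```

View pics/w2d.png

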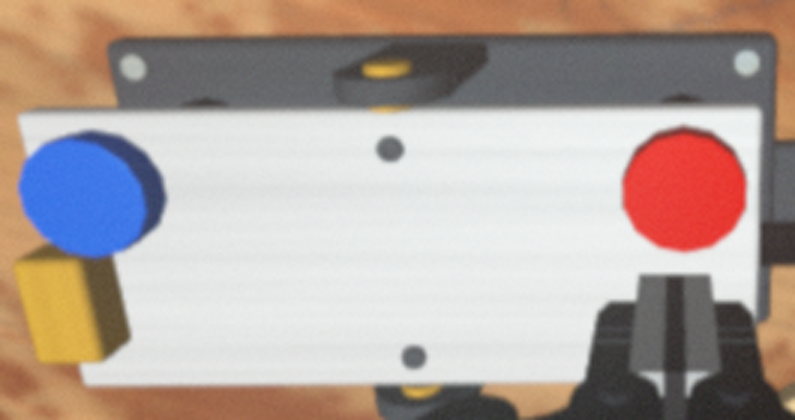

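```bash
cat > fit.py <<'E'
from h import *
from scipy.optimize import least_squares
t=np.array([1,-1])/2**.5; n=np.array([-1,-1])/2**.5
def fitcam(w,P3,P2,prior=True):
    K,V=w
    X=np.array([M(*np.array(p)/1e3) for p in P3])
    def c(q):
        D=np.eye(4);D[:3,:3]=R.from_rotvec(q[:3]).as_matrix();D[:3,3]=q[3:];return K,D@V
    r=least_squares(lambda q:np.r_[(proj(c(q),X)-P2).ravel(),q[:3]/.02*.5,q[3:]/.004*.5],np.zeros(6))
    return c(r.x),r
E
python3 - <<'E'
from fit import *
w=cam("wrist",dict(ee_pos=np.array([0.5220,.1829,.1262]),tool_rot=[-0.1432,0.9897,0.0005,0.0029]))
f3=lambda L:(np.array(L)+.5)/3-.5+[95,150]
f=lambda L:(np.array(L)+.5)/5-.5+[390,190]
print("tcp px",proj(w,[0.5220,.1829,.1262]), "tip front edge", proj(w,np.array([.522,.1829,.1262])-.011*np.r_[MX,0]))
P3=[(-20,75,74),(-20,-75,74),(-40,-95,64),(-40,95,64),(40,-95,64),(-50,-105,12),(-50,105,12)]
P2=f3([(685,191),(83,195),(18,113),(760,107),(84,385),(110,42),(776,35)])
c,r=fitcam(w,P3,P2);print(r.x);print(r.fun[:14].reshape(-1,2))
# scale top front edge check
for u in[(422,497),(692,300),(447,528),(720,320)]:
    d=atz(c,f([u])[0],.108)[:2]-MO;print("scale top",d@MX,d@MY)
for nm,L in(("red",[(194,252),(222,287),(447,102),(407,80)]),("blue",[(293,370),(337,422),(612,203),(553,165)])):
    P=f(L)
    def C(q): return np.array([M(*(q[:2]+s*.023*t),q[2]+h*.008) for s,h in((1,-1),(1,1),(-1,1),(-1,-1))])
    r=least_squares(lambda q:(proj(c,C(q))-P).ravel(),[0,.185,.06]);print(nm,r.x,r.x[:2]@n,r.fun)
    # plane method: centre of front rectangle at plane offset
    for g in (-.126,-.13,-.134,-.138):
        def C2(q): return C(np.r_[g*n+q[0]*t,q[1]])
        r2=least_squares(lambda q:(proj(c,C2(q))-P).ravel(),[-.13,.06]);print("  g",g,r2.x,abs(r2.fun).max())
print("tip",[(lambda d:(d@MX,d@MY))(atz(c,f([(343,213)])[0],z)[:2]-MO) for z in(.055,.06,.065)])
E
```

```text
tcp px [[319.7571 259.124 ]] tip front edge [[319.6188 241.4728]]
[-0.0132  0.0089 -0.     -0.0028 -0.0065  0.0012]
[[-0.9525  0.5664]
 [ 0.8362  0.5219]
 [ 0.1409 -0.8225]
 [ 0.1392 -0.7279]
 [ 0.2552  0.2082]
 [-1.1889  0.0054]
 [ 0.7528  0.3988]]
scale top 0.02223732682529687 0.17643573858331152
scale top -0.0065567309413141145 0.20642863324436939
scale top 0.027056511678552872 0.18050116002975627
scale top -0.00371800586351672 0.21056633459725757
red [0.0005 0.1864 0.0478] -0.13212813621962896 [-0.3688 -0.3219  0.9667  0.4441  0.6963  0.5683 -1.3795 -0.7526]
  g -0.126 [-0.1307  0.0572] 1.7899594684986653
  g -0.13 [-0.1312  0.051 ] 1.206602287463113
  g -0.134 [-0.1317  0.0449] 1.5293567047564807
  g -0.138 [-0.1322  0.0387] 1.8625976795895554
blue [0.0011 0.1862 0.0893] -0.13246619084481742 [-0.4095 -0.6174  0.697   0.1682  1.2055  0.5848 -1.6323 -0.2175]
  g -0.126 [-0.1301  0.0973] 2.56912027047656
  g -0.13 [-0.1306  0.0924] 1.713999188325488
  g -0.134 [-0.1311  0.0874] 1.7673036819646768
  g -0.138 [-0.1316  0.0824] 2.1131595569371484
tip [(np.float64(0.0032891412666981104), np.float64(0.18820689770891835)), (np.float64(0.0012051522000250078), np.float64(0.185591918258403)), (np.float64(-0.0008788368666482151), np.float64(0.1829769388078876))]
```

```bash
python3 - <<'E'
from fit import *
S=cam("side")
# side camera bias check using pads, scale top
print("pads pred",proj(S,[M(-.02,.075,.074),M(-.02,-.075,.074)]),"seen (330.6,234.2),(319.4,206.3)")
for g in(-.1385,-.1415,-.145):
  for z in(.03,.035,.04,.078,.083,.088): 
    p=g*n-.1545*t; print(g,z,proj(S,M(p[0],p[1],z)))
im=cv2.imread("pics/side0.png")
cv2.imwrite("pics/s0c.png",cv2.resize(im[235:305,305:355],None,fx=8,fy=8,interpolation=cv2.INTER_CUBIC))
E
```

```text
pads pred [[330.532  233.4639]
 [319.1391 205.5055]] seen (330.6,234.2),(319.4,206.3)
-0.1385 0.03 [[338.5313 283.256 ]]
-0.1385 0.035 [[338.5599 281.1674]]
-0.1385 0.04 [[338.5887 279.0705]]
-0.1385 0.078 [[338.8108 262.8616]]
-0.1385 0.083 [[338.8406 260.6922]]
-0.1385 0.088 [[338.8704 258.5141]]
-0.1415 0.03 [[337.7166 283.9352]]
-0.1415 0.035 [[337.7437 281.8435]]
-0.1415 0.04 [[337.7709 279.7435]]
-0.1415 0.078 [[337.9811 263.5094]]
-0.1415 0.083 [[338.0092 261.3366]]
-0.1415 0.088 [[338.0375 259.1551]]
-0.145 0.03 [[336.7617 284.7313]]
-0.145 0.035 [[336.7869 282.6359]]
-0.145 0.04 [[336.8123 280.5322]]
-0.145 0.078 [[337.0085 264.2689]]
-0.145 0.083 [[337.0347 262.092 ]]
-0.145 0.088 [[337.0611 259.9065]]
```

View pics/s0c.png

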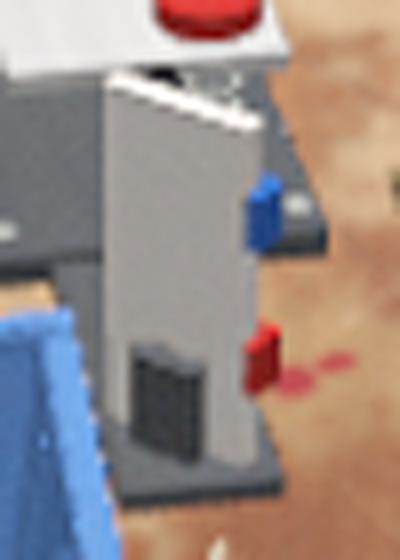

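{"name": "jog_arm", "arguments": {
  "series": [
    [0,0.003,0.001,0.015,0,0.3,-0.4],
    [0,0.003,0.001,0.015,0,0,0],
    [0,0,0,0.01,0,0,0],
    [0,0,0,0.004,0,0,0],
    [0,0,0,0,0,0,0],
    [0,0,0,0,0,0,0],
    [0,0,0,0,0,0,0],
    [0,0,0,0,0,0,0]
  ]
}}

```text
time: 3.45
ee_pos: [0.5194, 0.1848, 0.085]
tool_rot: [-0.148, 0.989, 0.001, 0.005]
ft_force: [-0.8, -0.1, -0.6]
width: -0.003
```

```bash
python3 - <<'E'
from h import *
o=ctrl.get_obs();print(o['time'],o['ee_pos'],o['tool_rot'],o['ft_force'])
print(delta(M(-.02,.075,.075),o))
cv2.imwrite("pics/w3.png",ctrl.snapshot("wrist"))
E
```

```text
3.45 [0.5194 0.1848 0.085 ] [-0.1477  0.989   0.0005  0.0055] [-0.8278 -0.1158 -0.5559]
(array([0.0029, 0.0002, 0.0099]), array([-0.0338,  0.6282,  0.0928]))
```

View pics/w3.png

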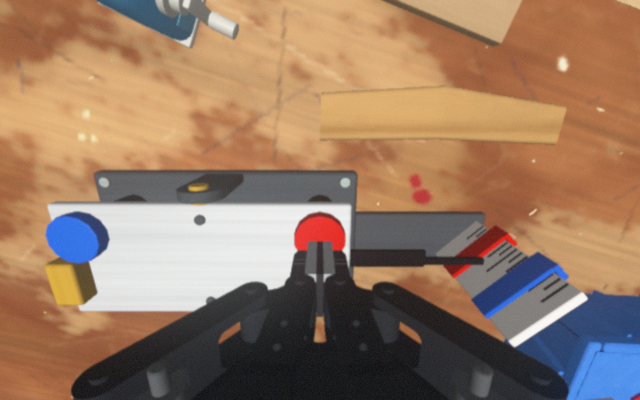

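{"name": "jog_arm", "arguments": {
  "series": [
    [0,0.004,0,0.004,0,0.6,0],
    [0,0.002,0,0.004,0,0,0],
    [0,0,0,0.002,0,0,0],
    [0,0,0,0.002,0,0,0],
    [0,0,0,0.001,0,0,0],
    [0,0,0,0,0,0,0],
    [0,0,0,0,0,0,0],
    [0,0,0,0,0,0,0]
  ]
}}

```text
time: 4.3
ee_pos: [0.5142, 0.1833, 0.0727]
tool_rot: [-0.148, 0.989, 0.0, 0.001]
ft_force: [-1.3, 0.2, 1.6]
width: -0.002
```

```bash
python3 - <<'E'
from h import *
o=ctrl.get_obs();print(o['time'],o['ee_pos'],o['tool_rot'],o['ft_force'])
print(delta(M(-.02,.075,.067),o))
im=ctrl.snapshot("wrist")
cv2.imwrite("pics/w4.png",im);cv2.imwrite("pics/w4c.png",cv2.resize(im[190:370,280:600],None,fx=2.5,fy=2.5,interpolation=cv2.INTER_CUBIC))
E
```

```text
4.3 [0.5142 0.1833 0.0727] [-0.1477  0.989   0.      0.0012] [-1.2771  0.2293  1.5993]
(array([-0.0026,  0.0001,  0.0057]), array([-0.0166,  0.134 ,  0.0958]))
```

View pics/w4c.png

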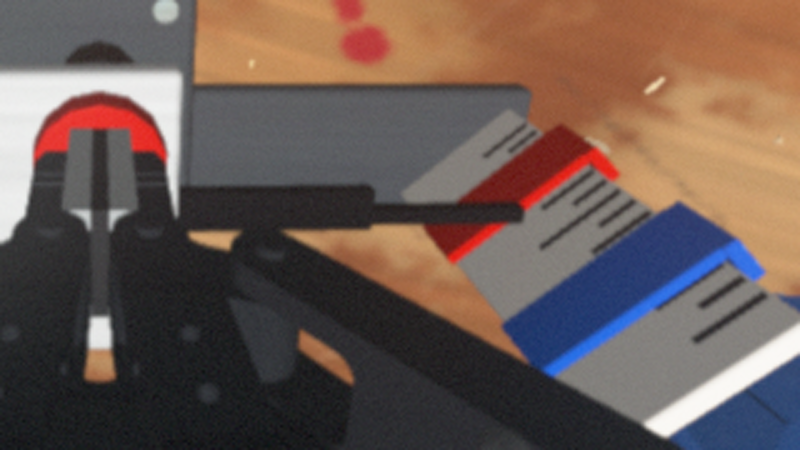

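{"name": "jog_arm", "arguments": {
  "series": [
    [0,0,0,0.001,0,0,0],
    [0,0,0,0.001,0,0,0],
    [0,0,0,0.001,0,0,0],
    [0,0,0,0.001,0,0,0],
    [0,0,0,0,0,0,0],
    [0,0,0,0,0,0,0],
    [0,0,0,0,0,0,0],
    [0,0,0,0,0,0,0]
  ]
}}

```text
time: 5.15
ee_pos: [0.5141, 0.1837, 0.0701]
tool_rot: [-0.148, 0.989, 0.0, 0.002]
ft_force: [-1.9, 0.1, 4.8]
width: -0.002
```

```bash
python3 - <<'E'
from h import *
o=ctrl.get_obs();print(o['time'],o['ee_pos'],o['tool_rot'],o['ft_force'])
print(delta(M(-.02,.075,.067),o))
im=ctrl.snapshot("wrist")
cv2.imwrite("pics/w5.png",im);cv2.imwrite("pics/w5c.png",cv2.resize(im[190:370,280:600],None,fx=2.5,fy=2.5,interpolation=cv2.INTER_CUBIC))
E
```

```text
5.15 [0.5141 0.1837 0.0701] [-0.1479  0.989   0.0004  0.0015] [-1.852   0.1129  4.8487]
(array([-0.0026, -0.0003,  0.0031]), array([0.0162, 0.1793, 0.1108]))
```

View pics/w5c.png

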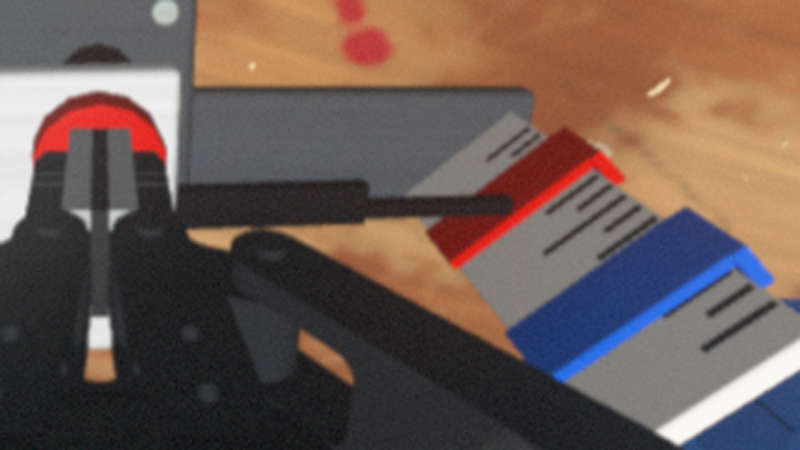

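{"name": "jog_arm", "arguments": {
  "series": [
    [0,0,0,0.001,0,0,0],
    [0,0,0,0.001,0,0,0],
    [0,0,0,0.001,0,0,0],
    [0,0,0,0,0,0,0],
    [0,0,0,0,0,0,0],
    [0,0,0,0,0,0,0],
    [0,0,0,0,0,0,0],
    [0,0,0,0,0,0,0]
  ]
}}

```text
time: 6.0
ee_pos: [0.5141, 0.1839, 0.0688]
tool_rot: [-0.148, 0.989, 0.0, 0.002]
ft_force: [-2.0, -0.2, 4.2]
width: -0.004
```

```bash
python3 - <<'E'
from h import *
o=ctrl.get_obs();print(o['time'],o['ee_pos'],o['tool_rot'],o['ft_force'])
im=ctrl.snapshot("wrist")
cv2.imwrite("pics/w6.png",im);cv2.imwrite("pics/w6c.png",cv2.resize(im[190:290,420:580],None,fx=5,fy=5,interpolation=cv2.INTER_CUBIC))
cv2.imwrite("pics/w6d.png",cv2.resize(im[180:310,10:360],None,fx=2,fy=2,interpolation=cv2.INTER_CUBIC))
E
```

```text
6.0 [0.5141 0.1839 0.0688] [-0.1479  0.989   0.0005  0.0018] [-1.9809 -0.1903  4.2042]
```

View pics/w6c.png

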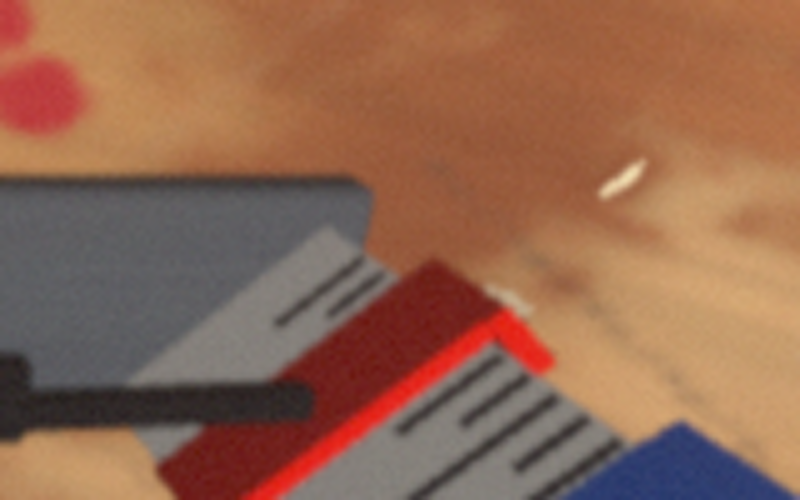

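View pics/w6d.png

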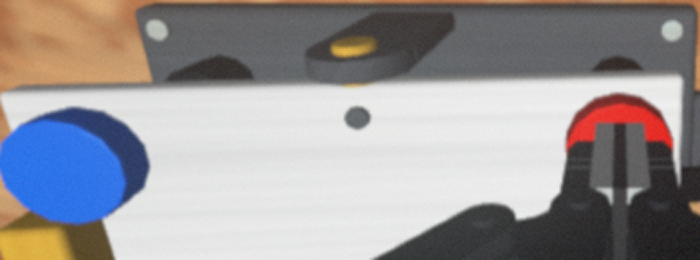

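{"name": "jog_arm", "arguments": {
  "series": [
    [0,0,0,0.001,0,0,0],
    [0,0,0,0.001,0,0,0],
    [0,0,0,0.001,0,0,0],
    [0,0,0,0,0,0,0],
    [0,0,0,0,0,0,0],
    [0,0,0,0,0,0,0],
    [0,0,0,0,0,0,0],
    [0,0,0,0,0,0,0]
  ]
}}

```text
time: 6.85
ee_pos: [0.5141, 0.1839, 0.0682]
tool_rot: [-0.148, 0.989, 0.0, 0.002]
ft_force: [-2.4, -0.9, 5.5]
width: 0.007
```

```bash
python3 - <<'E'
from h import *
o=ctrl.get_obs();print(o['time'],o['ee_pos'],o['tool_rot'],o['ft_force'])
im=ctrl.snapshot("wrist")
cv2.imwrite("pics/w7.png",im);cv2.imwrite("pics/w7c.png",cv2.resize(im[190:310,420:580],None,fx=5,fy=5,interpolation=cv2.INTER_CUBIC))
cv2.imwrite("pics/w7d.png",cv2.resize(im[180:310,10:360],None,fx=2,fy=2,interpolation=cv2.INTER_CUBIC))
im=ctrl.snapshot("side");cv2.imwrite("pics/s7c.png",cv2.resize(im[190:300,270:380],None,fx=5,fy=5,interpolation=cv2.INTER_CUBIC))
o=ctrl.get_obs();print(o['time'],o['ee_pos'],o['tool_rot'],o['ft_force'])
E
```

```text
6.85 [0.5141 0.1839 0.0682] [-0.148   0.989   0.0004  0.0023] [-2.3829 -0.8734  5.5261]
6.95 [0.5141 0.1839 0.0682] [-0.148   0.989   0.0004  0.0023] [-3.4268 -0.6986  5.9946]
```

View pics/w7c.png

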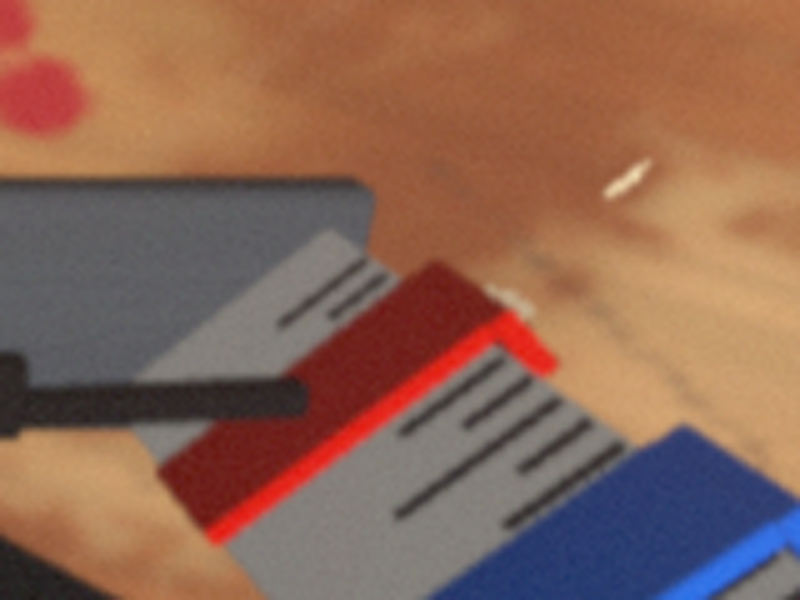

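View pics/s7c.png

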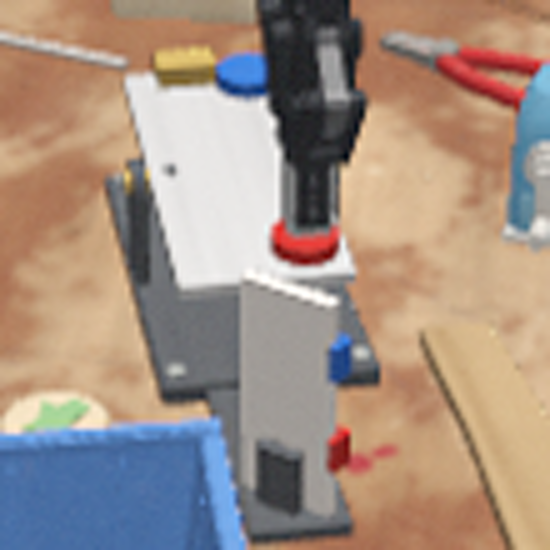

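```bash
cat >> fit.py <<'E'
D=np.eye(4);q=[-0.0132,0.0089,0,-0.0028,-0.0065,0.0012];D[:3,:3]=R.from_rotvec(q[:3]).as_matrix();D[:3,3]=q[3:]
def wc(pos,rot):
    K,V=cam("wrist",dict(ee_pos=np.array(pos),tool_rot=rot)); return K,D@V
def theta(c,u,sx=.0012,L=.185):
    from scipy.optimize import least_squares
    X=lambda q:M(q[1],L*np.cos(q[0]),.06-L*np.sin(q[0]))
    r=least_squares(lambda q:np.r_[proj(c,X(q))[0]-u,(q[1]-sx)/.002],[0.05,sx])
    return r.x, .06-L*np.sin(r.x[0]), r.fun
def tabz(c,L,g=-.1385):
    from scipy.optimize import least_squares
    def C(q): return np.array([M(*(g*n+q[0]*t+s*.023*t),q[1]+h*.008) for s,h in((1,-1),(1,1),(-1,1),(-1,-1))])
    r=least_squares(lambda q:(proj(c,C(q))-L).ravel(),[-.13,.06]);return r.x,r.fun
E
python3 - <<'E'
from fit import *
f=lambda L,x,y,s=5:(np.array(L)+.5)/s-.5+[x,y]
c2=wc([0.5220,.1829,.1262],[-0.1432,0.9897,0.0005,0.0029])
print("w2",theta(c2,f([(343,213)],390,190)[0]))
c4=wc([.5142,.1833,.0727],[-.1477,.989,0,.0012]);print("w4",theta(c4,f([(521,212)],280,190,2.5)[0]))
c5=wc([.5141,.1837,.0701],[-.1479,.989,.0004,.0015]);print("w5",theta(c5,f([(512,205)],280,190,2.5)[0]))
c6=wc([.5141,.1839,.0688],[-.1479,.989,.0005,.0018]);print("w6",theta(c6,f([(313,400)],420,190)[0]))
c7=wc([.5141,.1839,.0682],[-.148,.989,.0004,.0023]);print("w7",theta(c7,f([(306,397)],420,190)[0]))
for g in(-.137,-.1385,-.14):
    print("red tab",tabz(c7,f([(157,468),(207,527),(495,317),(436,260)],420,190),g))
print(proj(c7,[M(-.05,.105,.012),M(-.05,-.105,.012)]))
E
```

```text
w2 (array([-0.0055,  0.0008]), np.float64(0.06102315276238149), array([-0.066 ,  0.0798, -0.2049]))
w4 (array([0.0152, 0.0011]), np.float64(0.05718380612908179), array([-0.0083,  0.0093, -0.0298]))
w5 (array([0.0458, 0.0009]), np.float64(0.0515365623554659), array([-0.0339,  0.0398, -0.125 ]))
w6 (array([0.0643, 0.0007]), np.float64(0.04811052804428811), array([-0.062 ,  0.0749, -0.2322]))
w7 (array([0.0748, 0.001 ]), np.float64(0.0461722906012566), array([-0.025 ,  0.0306, -0.0939]))
red tab (array([-0.1315,  0.0404]), array([ 0.4328, -0.6144,  0.9392,  0.678 ,  1.2079, -0.5146, -2.5768,
        0.5562]))
red tab (array([-0.1317,  0.0388]), array([ 0.7889, -0.7142,  1.2203,  0.441 ,  0.903 , -0.3157, -2.7088,
        0.8385]))
red tab (array([-0.1318,  0.0371]), array([ 1.1376, -0.8129,  1.4948,  0.2079,  0.6029, -0.1214, -2.8394,
        1.115 ]))
[[358.461  183.2148]
 [ 75.9516 182.7108]]
```

View pics/w7d.png

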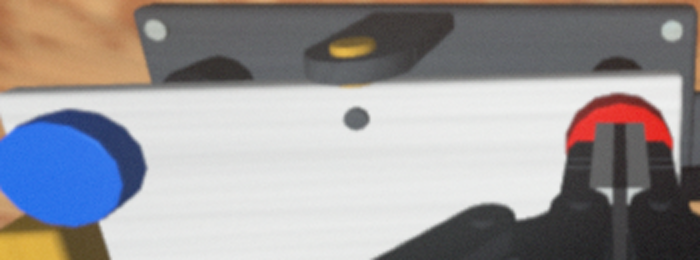

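{"name": "jog_arm", "arguments": {
  "series": [
    [0,0,0,0.0015,0,0,0],
    [0,0,0,0.0015,0,0,0],
    [0,0,0,0.0015,0,0,0],
    [0,0,0,0,0,0,0],
    [0,0,0,0,0,0,0],
    [0,0,0,0,0,0,0],
    [0,0,0,0,0,0,0],
    [0,0,0,0,0,0,0]
  ]
}}

```text
time: 7.75
ee_pos: [0.514, 0.184, 0.0677]
tool_rot: [-0.148, 0.989, 0.0, 0.003]
ft_force: [-3.4, 0.0, 5.4]
width: 0.003
```

```bash
cat > look.py <<'E'
import sys
from fit import *
k=sys.argv[1];x0,y0=int(sys.argv[2]),int(sys.argv[3])
o=ctrl.get_obs();print(o['time'],o['ee_pos'],o['tool_rot'],o['ft_force'],o['joint_positions'])
im=ctrl.snapshot("wrist")
cv2.imwrite(f"pics/w{k}.png",im);cv2.imwrite(f"pics/w{k}c.png",cv2.resize(im[y0:y0+120,x0:x0+160],None,fx=5,fy=5,interpolation=cv2.INTER_CUBIC))
np.savez(f"pics/w{k}.npz",p=o['ee_pos'],r=o['tool_rot'])
E
python3 look.py 8 420 190
```

```text
7.75 [0.514  0.184  0.0677] [-0.148   0.989   0.0003  0.003 ] [-3.3601  0.0395  5.4437] [ 0.2207  0.123  -0.1474  1.2944  0.0002 -0.0764]
```

View pics/w8c.png

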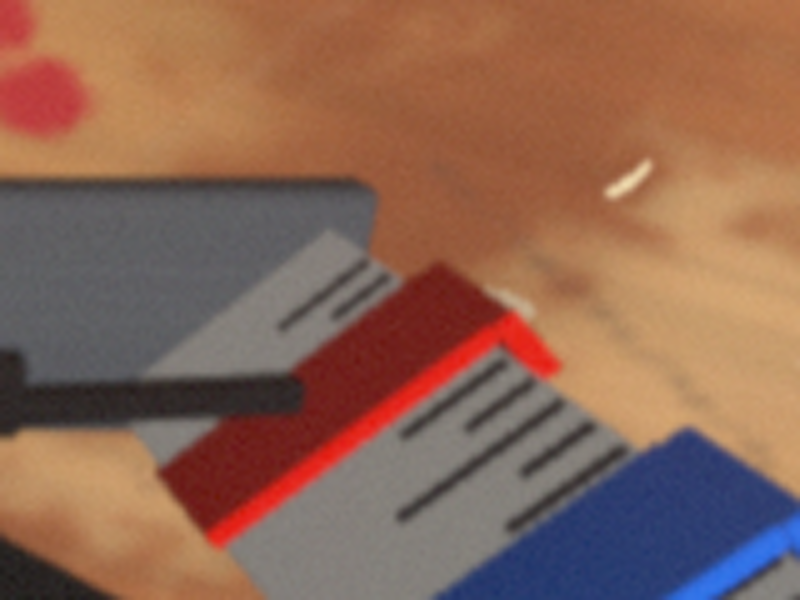

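{"name": "jog_arm", "arguments": {
  "series": [
    [0,0,0,0.001,0,0,0],
    [0,0,0,0.001,0,0,0],
    [0,0,0,0.001,0,0,0],
    [0,0,0,0.001,0,0,0],
    [0,0,0,0.0005,0,0,0],
    [0,0,0,0.0005,0,0,0],
    [0,0,0,0.0005,0,0,0],
    [0,0,0,0.0005,0,0,0]
  ]
}}

```text
time: 8.6
ee_pos: [0.514, 0.1841, 0.0663]
tool_rot: [-0.148, 0.989, 0.0, 0.004]
ft_force: [-2.5, -1.0, 6.5]
width: -0.001
```

```bash
python3 look.py 9 420 190
```

```text
8.6 [0.514  0.1841 0.0663] [-0.1481  0.989   0.0003  0.0038] [-2.4746 -1.035   6.5237] [ 0.2211  0.1222 -0.1512  1.2898  0.0001 -0.0762]
```

View pics/w9c.png

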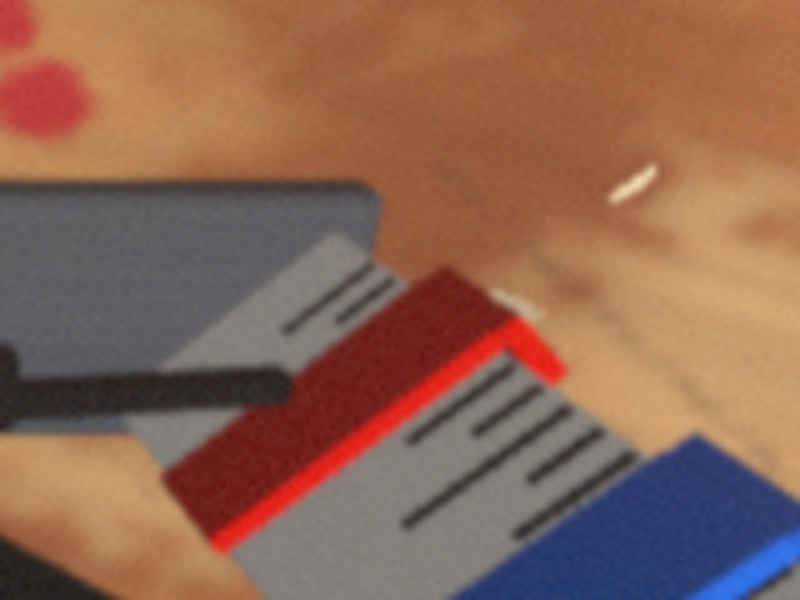

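```bash
python3 - <<'E'
from fit import *
f=lambda L,x,y,s=5:(np.array(L)+.5)/s-.5+[x,y]
for k,u in((8,(302,394)),(9,(292,386))):
    d=np.load(f"pics/w{k}.npz");c=wc(d['p'],d['r']);print(k,theta(c,f([u],420,190)[0]))
print(tabz(c,f([(163,477),(213,535),(507,325),(446,265)],420,190)))
E
```

```text
8 (array([0.0813, 0.0009]), np.float64(0.04497962883920252), array([-0.0362,  0.0445, -0.136 ]))
9 (array([0.0985, 0.0008]), np.float64(0.04180039914022039), array([-0.0513,  0.0646, -0.195 ]))
(array([-0.1318,  0.0391]), array([ 0.7854, -1.0185,  1.4106,  0.6688,  0.7958, -0.4174, -2.7514,
        1.0359]))
```

{"name": "jog_arm", "arguments": {
  "series": [
    [0,0,0,0.0008,0,0,0],
    [0,0,0,0.0005,0,0,0],
    [0,0,0,0.0003,0,0,0],
    [0,0,0,0.0003,0,0,0],
    [0,0,0,0.0003,0,0,0],
    [0,0,0,0.0003,0,0,0],
    [0,0,0,0.0003,0,0,0],
    [0,0,0,0.0003,0,0,0]
  ]
}}

```text
time: 9.45
ee_pos: [0.5141, 0.184, 0.0673]
tool_rot: [-0.148, 0.989, 0.0, 0.005]
ft_force: [-2.5, -0.4, 7.1]
width: 0.002
```

```bash
python3 look.py 10 420 190
```

```text
9.45 [0.5141 0.184  0.0673] [-0.1481  0.989   0.      0.0046] [-2.489  -0.391   7.1302] [ 0.2213  0.12   -0.1515  1.2901 -0.0006 -0.0761]
```

View pics/w10c.png

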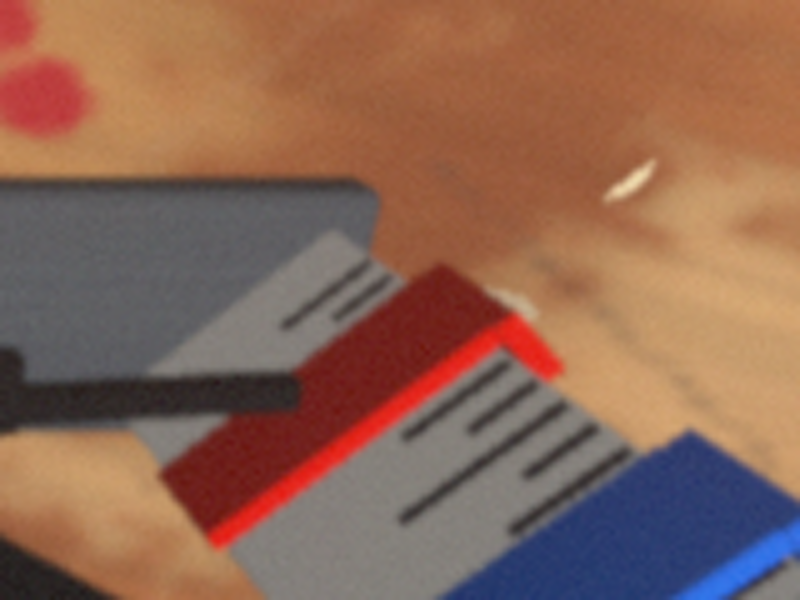

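{"name": "jog_arm", "arguments": {
  "series": [
    [0,0,0,0.0012,0,0,0],
    [0,0,0,0.0012,0,0,0],
    [0,0,0,0.0012,0,0,0],
    [0,0,0,0.001,0,0,0],
    [0,0,0,0.0008,0,0,0],
    [0,0,0,0.0007,0,0,0],
    [0,0,0,0.0007,0,0,0],
    [0,0,0,0.0007,0,0,0]
  ]
}}

```text
time: 10.3
ee_pos: [0.514, 0.1842, 0.0654]
tool_rot: [-0.148, 0.989, -0.0, 0.006]
ft_force: [-3.2, -1.1, 7.5]
width: 0.002
```

```bash
python3 look.py 11 420 190
```

```text
10.3 [0.514  0.1842 0.0654] [-0.1482  0.9889 -0.      0.0055] [-3.2467 -1.1441  7.5321] [ 0.2218  0.1191 -0.1562  1.2844 -0.0009 -0.0758]
```

View pics/w11c.png

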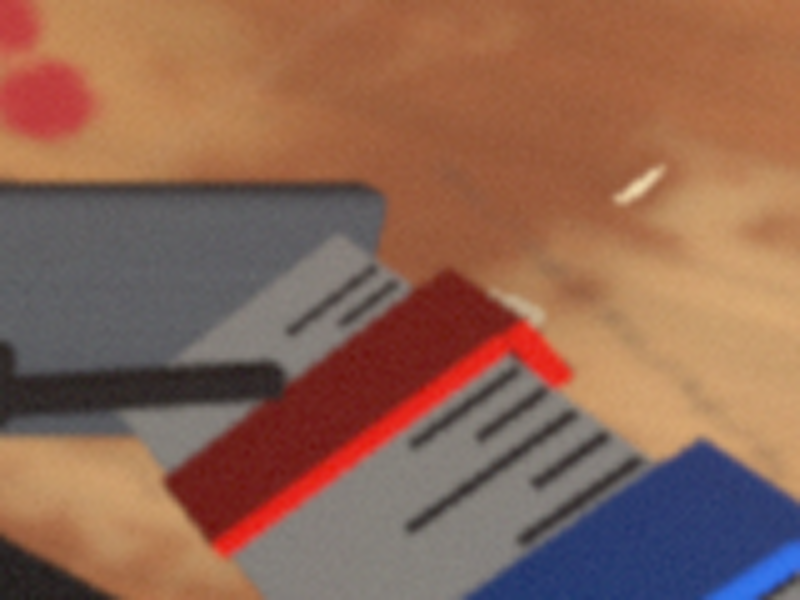

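{"name": "jog_arm", "arguments": {
  "series": [
    [0,0,0,0.0006,0,0,0],
    [0,0,0,0.0006,0,0,0],
    [0,0,0,0.0006,0,0,0],
    [0,0,0,0.0006,0,0,0],
    [0,0,0,0.0006,0,0,0],
    [0,0,0,0.0006,0,0,0],
    [0,0,0,0.0006,0,0,0],
    [0,0,0,0.0006,0,0,0]
  ]
}}

```text
time: 11.15
ee_pos: [0.514, 0.1841, 0.0661]
tool_rot: [-0.148, 0.989, -0.0, 0.007]
ft_force: [-3.4, -0.5, 7.5]
width: -0.007
```

```bash
python3 look.py 12 420 190; python3 - <<'E'
from fit import *
f=lambda L,x,y,s=5:(np.array(L)+.5)/s-.5+[x,y]
for k,u in((10,(299,391)),(11,(284,379))):
    d=np.load(f"pics/w{k}.npz");c=wc(d['p'],d['r']);print(k,theta(c,f([u],420,190)[0]))
E
```

```text
11.15 [0.514  0.1841 0.0661] [-0.1483  0.9889 -0.0003  0.0065] [-3.4096 -0.4591  7.5043] [ 0.2221  0.1167 -0.1575  1.2836 -0.0016 -0.0757]
10 (array([0.0868, 0.0009]), np.float64(0.04396935216953318), array([-0.0378,  0.0466, -0.1419]))
11 (array([0.1118, 0.0007]), np.float64(0.03936199436617231), array([-0.0663,  0.0846, -0.2531]))
```

View pics/w12c.png

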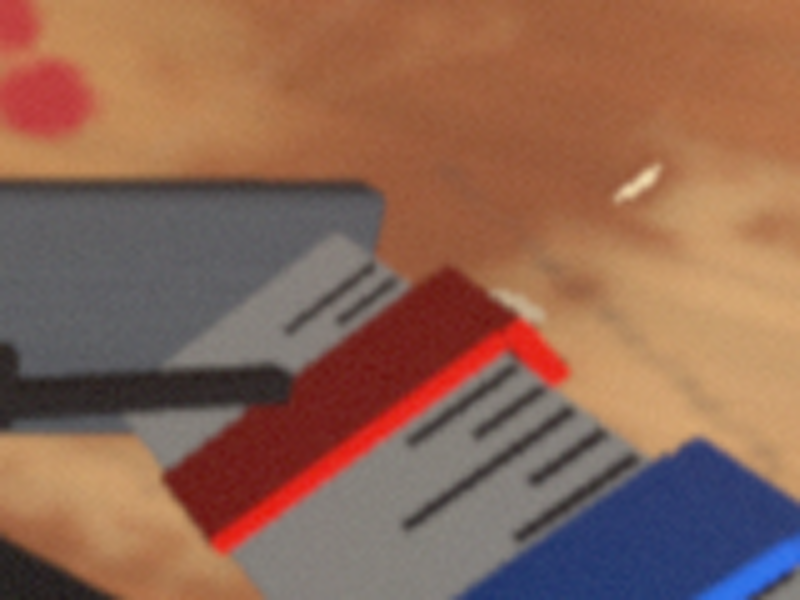

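{"name": "jog_arm", "arguments": {
  "series": [
    [0,0,0,0.0012,0,0,0],
    [0,0,0,0.0012,0,0,0],
    [0,0,0,0.0008,0,0,0],
    [0,0,0,0.0008,0,0,0],
    [0,0,0,0.0008,0,0,0],
    [0,0,0,0.0008,0,0,0],
    [0,0,0,0.0008,0,0,0],
    [0,0,0,0.0008,0,0,0]
  ]
}}

```text
time: 12.0
ee_pos: [0.514, 0.1842, 0.0652]
tool_rot: [-0.148, 0.989, -0.001, 0.008]
ft_force: [-3.6, -0.6, 7.2]
width: -0.002
```

```bash
python3 look.py 13 420 190
```

```text
12.0 [0.514  0.1842 0.0652] [-0.1484  0.9889 -0.0005  0.0075] [-3.6221 -0.5997  7.1523] [ 0.2224  0.1151 -0.1611  1.2796 -0.0021 -0.0754]
```

View pics/w13c.png

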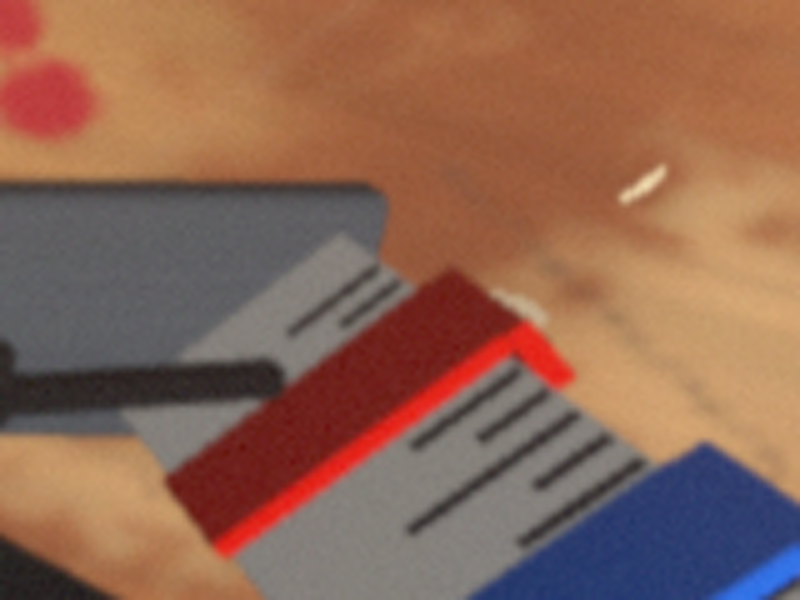

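{"name": "jog_arm", "arguments": {
  "series": [
    [0,0,0,-0.002,0,0,0],
    [0,0,0,-0.003,0,0,0],
    [0,0,0,-0.004,0,0,0],
    [0,0,0,-0.008,0,0,0],
    [0,0,0,-0.02,0,0,0],
    [0,0,0,-0.02,0,0,0],
    [0,0,0,0,0,0,0],
    [0,0,0,0,0,0,0]
  ]
}}

```text
time: 12.85
ee_pos: [0.5129, 0.1833, 0.1208]
tool_rot: [-0.148, 0.989, -0.001, 0.006]
ft_force: [-0.4, -0.6, -0.2]
width: -0.003
```

```bash
python3 look.py 14 390 190; python3 - <<'E'
from h import *
o=ctrl.get_obs();print(delta(M(-.025,-.075,.1),o))
E
```

```text
12.85 [0.5129 0.1833 0.1208] [-0.1481  0.989  -0.0013  0.0062] [-0.4404 -0.6404 -0.1904] [ 0.2221  0.0897 -0.0765  1.3924 -0.0035 -0.0752]
(array([ 0.0019, -0.1502,  0.0215]), array([-0.2497,  0.7045,  0.1369]))
```

View pics/w14.png

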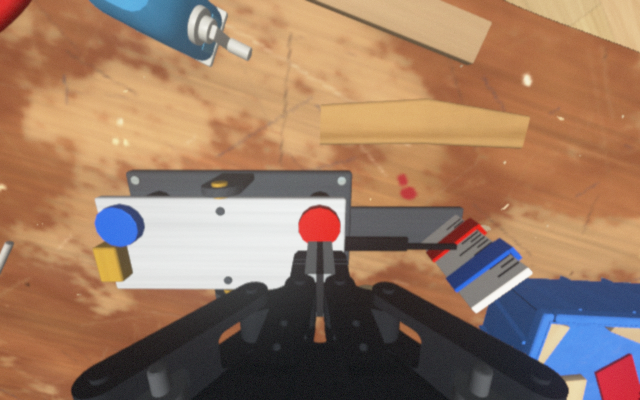

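{"name": "jog_arm", "arguments": {
  "series": [
    [0,0.003,-0.038,0,-0.2,0.7,0.1],
    [0,0,-0.038,0,0,0,0],
    [0,0,-0.038,0,0,0,0],
    [0,0,-0.036,0,0,0,0],
    [0,0,0,0.01,0,0,0],
    [0,0,0,0.01,0,0,0],
    [0,0,0,0,0,0,0],
    [0,0,0,0,0,0,0]
  ]
}}

```text
time: 13.7
ee_pos: [0.5503, 0.0369, 0.0895]
tool_rot: [-0.15, 0.989, 0.002, -0.006]
ft_force: [-0.1, -0.4, -0.4]
width: 0.004
```

```bash
python3 look.py 15 390 190; python3 - <<'E'
from fit import *
o=ctrl.get_obs();print(delta(M(-.025,-.075,.077),o))
f=lambda L,x,y,s=5:(np.array(L)+.5)/s-.5+[x,y]
d=np.load(f"pics/w14.npz");c=wc(d['p'],d['r']);print(theta(c,(457,245)),proj(c,[M(-.02,.075,.074),M(-.02,-.075,.074)]))
E
```

```text
13.7 [0.5503 0.0369 0.0895] [-0.1497  0.9887  0.0015 -0.0065] [-0.1052 -0.4263 -0.4247] [-0.0548  0.1468 -0.0769  1.3604  0.0004 -0.3553]
(array([-0.006 ,  0.0003,  0.0123]), array([ 0.2962, -0.7366,  0.344 ]))
(array([-0.0093, -0.0001]), np.float64(0.061719684495580164), array([-0.2356,  0.2444, -0.6461])) [[318.2605 226.9719]
 [116.8927 225.9659]]
```

View pics/w15.png

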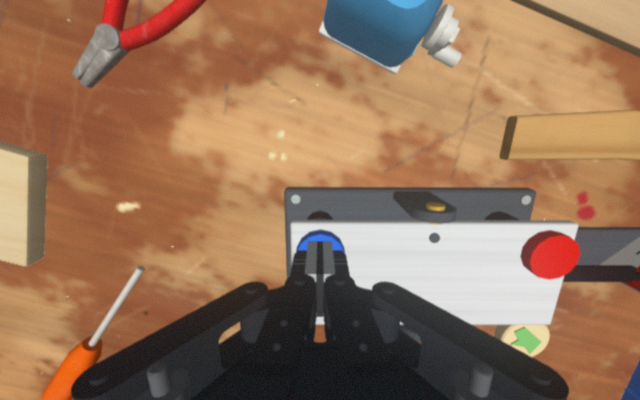

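View pics/w14c.png

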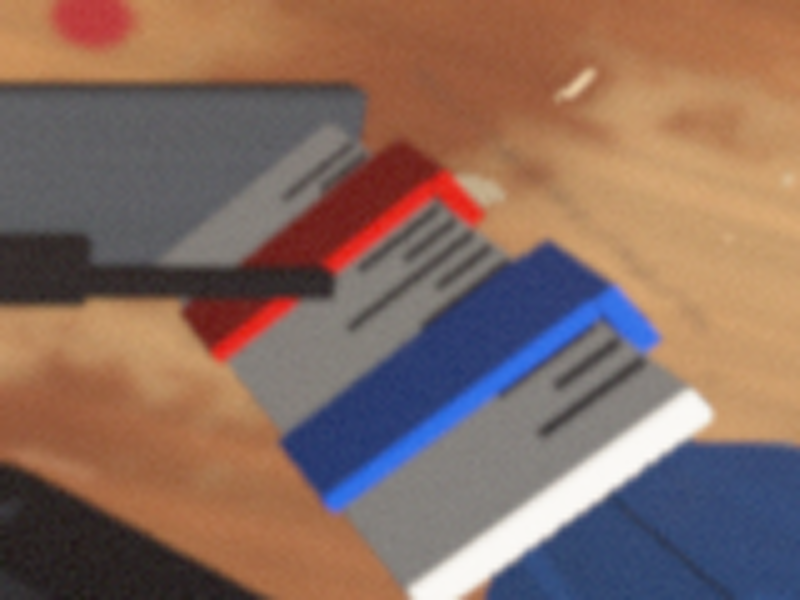

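{"name": "jog_arm", "arguments": {
  "series": [
    [0,-0.004,0,0.003,0.3,-0.7,0.3],
    [0,-0.001,0,0.004,0,0,0],
    [0,0,0,0.002,0,0,0],
    [0,0,0,0,0,0,0],
    [0,0,0,0,0,0,0],
    [0,0,0,0,0,0,0],
    [0,0,0,0,0,0,0],
    [0,0,0,0,0,0,0]
  ]
}}

```text
time: 14.55
ee_pos: [0.5557, 0.0415, 0.0812]
tool_rot: [-0.149, 0.989, -0.0, 0.002]
ft_force: [-0.5, -0.0, -0.5]
width: 0.002
```

```bash
python3 look.py 16 480 180; python3 - <<'E'
from fit import *
o=ctrl.get_obs();print(delta(M(-.025,-.075,.0745),o))
E
```

```text
14.55 [0.5557 0.0415 0.0812] [-0.1492  0.9888 -0.0003  0.0017] [-0.4555 -0.0238 -0.493 ] [-0.0458  0.1472 -0.0931  1.3271 -0.     -0.3454]
(array([ 0.001 , -0.0021,  0.0068]), array([-0.0686,  0.1934,  0.2701]))
```

View pics/w16.png

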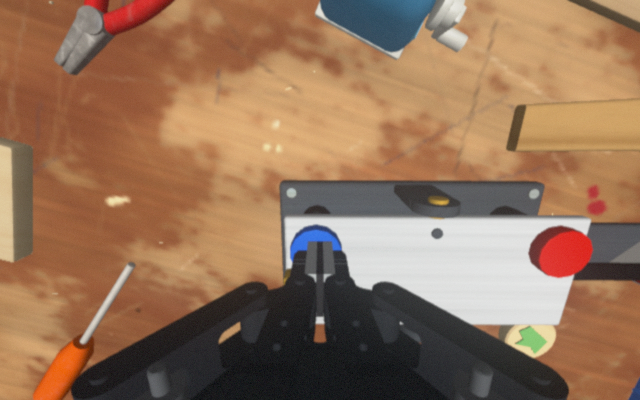

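{"name": "jog_arm", "arguments": {
  "series": [
    [0,0.001,-0.002,0.002,0,0,0],
    [0,0,0,0.002,0,0,0],
    [0,0,0,0.002,0,0,0],
    [0,0,0,0.0015,0,0,0],
    [0,0,0,0.001,0,0,0],
    [0,0,0,0.001,0,0,0],
    [0,0,0,0.001,0,0,0],
    [0,0,0,0.0005,0,0,0]
  ]
}}

```text
time: 15.4
ee_pos: [0.5559, 0.0383, 0.0709]
tool_rot: [-0.149, 0.989, -0.001, 0.002]
ft_force: [-1.9, 0.6, 2.9]
width: -0.002
```

```bash
cat > rp.py <<'E'
import sys
from fit import *
from scipy.optimize import least_squares
# estimate theta (positive=red down) from red pad top outline + base corner landmarks in wrist view
def redtop(im):
    hsv=cv2.cvtColor(im,cv2.COLOR_BGR2HSV).astype(int)
    m=(((hsv[...,0]<8)|(hsv[...,0]>172))&(hsv[...,1]>150)&(hsv[...,2]>175))
    m[:180]=0;m[320:]=0;m[:,:480]=0
    n_,l,st,ce=cv2.connectedComponentsWithStats(m.astype(np.uint8))
    i=1+np.argmax(st[1:,4]);return ce[i],st[i]
def th(k):
    im=cv2.imread(f"pics/w{k}.png");d=np.load(f"pics/w{k}.npz");c=wc(d['p'],d['r'])
    ce,st=redtop(im)
    def X(a):
        y,z=.075,.014;return M(-.02,y*np.cos(a)+z*np.sin(a),.06+z*np.cos(a)-y*np.sin(a))
    r=least_squares(lambda q:(proj(c,X(q[0]))[0]-ce),[0.])
    print(k,ce,st,"theta",r.x,"tip z",.06-.185*np.sin(r.x[0]),"res",r.fun,"rest px",proj(c,X(0))[0])
if __name__=="__main__":
    for k in sys.argv[1:]: th(k)
E
python3 look.py 17 480 180; python3 rp.py 15 16 17
```

```text
15.4 [0.5559 0.0383 0.0709] [-0.1489  0.9888 -0.001   0.0023] [-1.8763  0.6247  2.9324] [-0.0509  0.1509 -0.1099  1.305  -0.0011 -0.3499]
15 [554.5912 256.7301] [ 530  235   50   44 1612] theta [0.0048] tip z 0.05910862939324664 res [-0.0548  0.0765] rest px [554.8942 257.064 ]
16 [565.4106 253.7394] [ 539  231   54   46 1834] theta [-0.0007] tip z 0.060134384712908176 res [ 0.0237 -0.0339] rest px [565.3747 253.6639]
17 [590.8685 266.6832] [ 561  243   61   49 2235] theta [-0.0471] tip z 0.06871932166785782 res [ 0.0985 -0.1357] rest px [586.4843 263.4079]
```

View pics/w17.png

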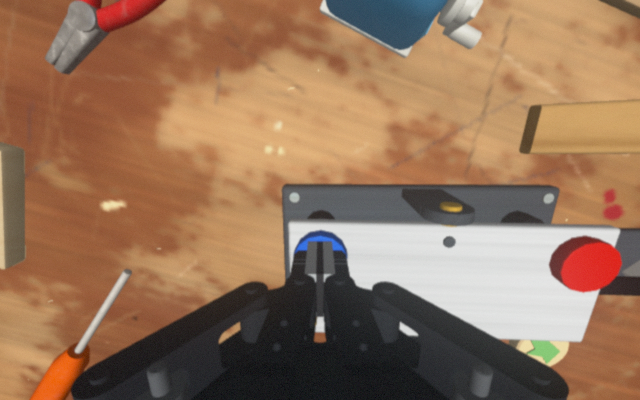

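{"name": "jog_arm", "arguments": {
  "series": [
    [0,0,0,0.001,0,0,0],
    [0,0,0,0.001,0,0,0],
    [0,0,0,0.001,0,0,0],
    [0,0,0,0.001,0,0,0],
    [0,0,0,0.0008,0,0,0],
    [0,0,0,0.0006,0,0,0],
    [0,0,0,0.0006,0,0,0],
    [0,0,0,0.0006,0,0,0]
  ]
}}

```text
time: 16.25
ee_pos: [0.556, 0.0379, 0.0673]
tool_rot: [-0.149, 0.989, -0.002, 0.003]
ft_force: [-3.1, -0.9, 5.9]
width: -0.001
```

```bash
python3 look.py 18 480 180; python3 rp.py 18
```

```text
16.25 [0.556  0.0379 0.0673] [-0.1489  0.9888 -0.0018  0.003 ] [-3.0757 -0.9094  5.8719] [-0.051   0.1516 -0.1163  1.2963 -0.0023 -0.35  ]
18 [603.3931 273.8255] [ 571  249   66   51 2567] theta [-0.0991] tip z 0.07830728988986435 res [ 0.0001 -0.0001] rest px [593.6275 266.7621]
```

{"name": "jog_arm", "arguments": {
  "series": [
    [0,0,0,0.0012,0,0,0],
    [0,0,0,0.0012,0,0,0],
    [0,0,0,0.001,0,0,0],
    [0,0,0,0.0008,0,0,0],
    [0,0,0,0.0007,0,0,0],
    [0,0,0,0.0007,0,0,0],
    [0,0,0,0.0007,0,0,0],
    [0,0,0,0.0007,0,0,0]
  ]
}}

```text
time: 17.1
ee_pos: [0.5561, 0.0378, 0.0663]
tool_rot: [-0.149, 0.989, -0.002, 0.004]
ft_force: [-2.9, -0.8, 6.7]
width: -0.001
```

```bash
python3 look.py 19 480 180; python3 rp.py 19; python3 - <<'E'
from h import *
im=ctrl.snapshot("side");cv2.imwrite("pics/s19c.png",cv2.resize(im[190:300,270:380],None,fx=5,fy=5,interpolation=cv2.INTER_CUBIC))
im=ctrl.snapshot("top");cv2.imwrite("pics/t19c.png",cv2.resize(im[150:270,195:355],None,fx=5,fy=5,interpolation=cv2.INTER_CUBIC))
E
```

```text
17.1 [0.5561 0.0378 0.0663] [-0.1491  0.9888 -0.0023  0.0041] [-2.9195 -0.7922  6.7484] [-0.0509  0.1499 -0.1204  1.2916 -0.0028 -0.3503]
19 [607.0586 276.3116] [ 574  251   66   51 2664] theta [-0.1126] tip z 0.08078339693113394 res [ 0.0864 -0.1081] rest px [595.9335 267.9856]
```

View pics/s19c.png

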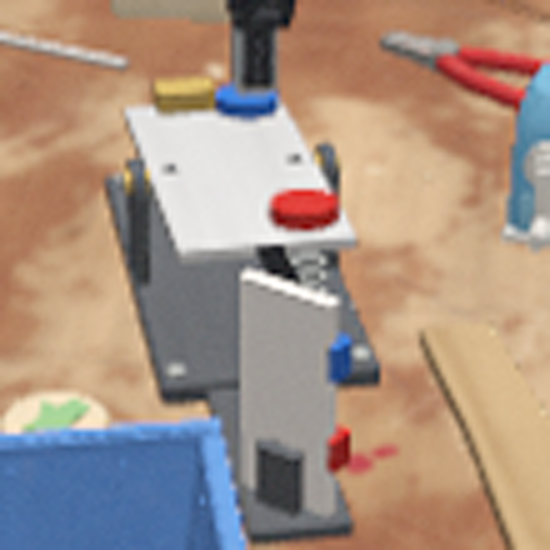

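View pics/t19c.png

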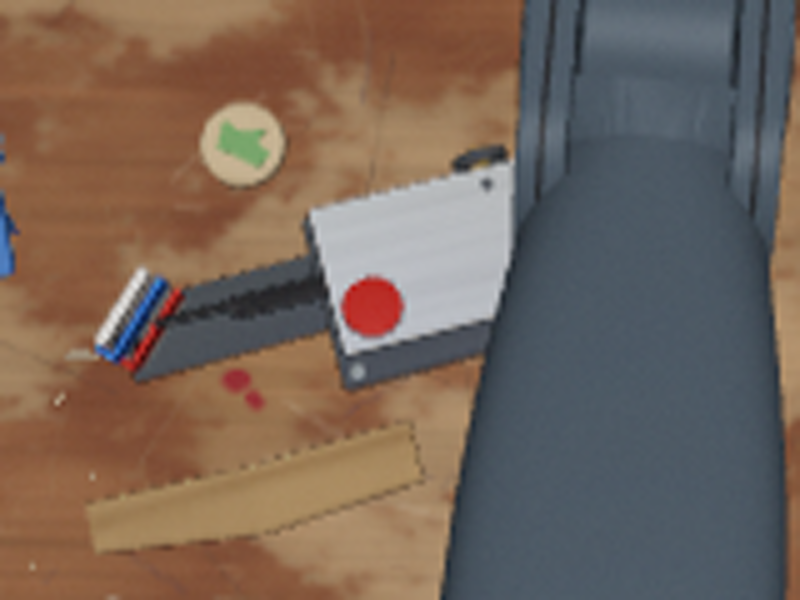

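{"name": "jog_arm", "arguments": {
  "series": [
    [0,0,0,0.0012,0,0,0],
    [0,0,0,0.0012,0,0,0],
    [0,0,0,0.0009,0,0,0],
    [0,0,0,0.0008,0,0,0],
    [0,0,0,0.0007,0,0,0],
    [0,0,0,0.0007,0,0,0],
    [0,0,0,0.0007,0,0,0],
    [0,0,0,0.0007,0,0,0]
  ]
}}

```text
time: 18.05
ee_pos: [0.5561, 0.0378, 0.0662]
tool_rot: [-0.149, 0.989, -0.003, 0.005]
ft_force: [-3.3, -0.8, 7.7]
width: -0.001
```

```bash
python3 look.py 20 480 180; python3 rp.py 20
```

```text
18.05 [0.5561 0.0378 0.0662] [-0.1493  0.9888 -0.0027  0.0052] [-3.2841 -0.7778  7.7004] [-0.0507  0.1473 -0.1235  1.2886 -0.0032 -0.3505]
20 [607.5543 277.0004] [ 574  251   66   52 2670] theta [-0.1138] tip z 0.08100374283156277 res [ 0.1418 -0.1758] rest px [596.3606 268.4471]
```

{"name": "jog_arm", "arguments": {
  "series": [
    [0,0,0,0.0012,0,0,0],
    [0,0,0,0.0012,0,0,0],
    [0,0,0,0.0012,0,0,0],
    [0,0,0,0.0012,0,0,0],
    [0,0,0,0.0009,0,0,0],
    [0,0,0,0.0008,0,0,0],
    [0,0,0,0.0008,0,0,0],
    [0,0,0,0.0008,0,0,0]
  ]
}}

```text
time: 18.9
ee_pos: [0.5561, 0.0377, 0.0656]
tool_rot: [-0.15, 0.989, -0.003, 0.007]
ft_force: [-3.8, -0.9, 7.6]
width: 0.002
```

```bash
python3 look.py 21 480 180; python3 rp.py 21
```

```text
18.9 [0.5561 0.0377 0.0656] [-0.1496  0.9887 -0.0033  0.0066] [-3.8144 -0.9115  7.5615] [-0.0504  0.1448 -0.1275  1.2843 -0.0038 -0.3508]
21 [609.094  278.7522] [ 576  253   64   52 2659] theta [-0.1184] tip z 0.08184778250213595 res [ 0.5146 -0.6294] rest px [597.7429 269.2695]
```

{"name": "jog_arm", "arguments": {
  "series": [
    [0,0,0,0.001,0,0,0],
    [0,0,0,0.0008,0,0,0],
    [0,0,0,0.0008,0,0,0],
    [0,0,0,0.0008,0,0,0],
    [0,0,0,0.0008,0,0,0],
    [0,0,0,0.0008,0,0,0],
    [0,0,0,0.0008,0,0,0],
    [0,0,0,0.0008,0,0,0]
  ]
}}

```text
time: 19.75
ee_pos: [0.5561, 0.0377, 0.066]
tool_rot: [-0.15, 0.989, -0.004, 0.008]
ft_force: [-2.5, -0.5, 7.2]
width: 0.001
```

```bash
python3 look.py 22 480 180; python3 rp.py 22
```

```text
19.75 [0.5561 0.0377 0.066 ] [-0.1498  0.9887 -0.0037  0.0077] [-2.5165 -0.4901  7.244 ] [-0.0501  0.1419 -0.1301  1.2822 -0.0042 -0.351 ]
22 [608.3411 278.1946] [ 575  253   65   51 2662] theta [-0.1144] tip z 0.0811131335325731 res [ 0.2818 -0.3436] rest px [597.2225 269.294 ]
```

View pics/w22.png

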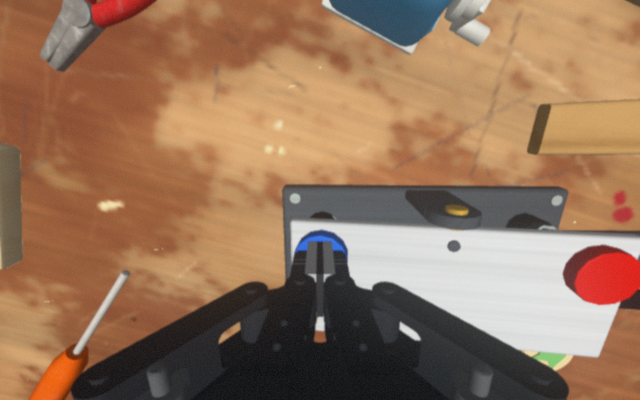

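{"name": "jog_arm", "arguments": {
  "series": [
    [0,0,0,0.0015,0,0,0],
    [0,0,0,0.0015,0,0,0],
    [0,0,0,0.0015,0,0,0],
    [0,0,0,0.001,0,0,0],
    [0,0,0,0.001,0,0,0],
    [0,0,0,0.001,0,0,0],
    [0,0,0,0.001,0,0,0],
    [0,0,0,0.001,0,0,0]
  ]
}}

```text
time: 20.6
ee_pos: [0.5562, 0.0377, 0.065]
tool_rot: [-0.15, 0.989, -0.004, 0.009]
ft_force: [-3.5, -0.1, 8.8]
width: -0.002
```

```bash
python3 look.py 23 480 180; python3 rp.py 23
```

```text
20.6 [0.5562 0.0377 0.065 ] [-0.1501  0.9886 -0.0044  0.0092] [-3.4857 -0.1321  8.8411] [-0.0499  0.1395 -0.1349  1.2767 -0.0049 -0.3513]
23 [610.7795 281.23  ] [ 578  255   62   52 2630] theta [-0.1216] tip z 0.08243877964641134 res [ 1.0926 -1.3111] rest px [599.5935 270.6065]
```

{"name": "jog_arm", "arguments": {
  "series": [
    [0,0,0,0.0008,0,0,0],
    [0,0,0,0.0008,0,0,0],
    [0,0,0,0.0008,0,0,0],
    [0,0,0,0.0008,0,0,0],
    [0,0,0,0.0008,0,0,0],
    [0,0,0,0.0008,0,0,0],
    [0,0,0,0.0008,0,0,0],
    [0,0,0,0.0008,0,0,0]
  ]
}}

```text
time: 21.45
ee_pos: [0.5561, 0.0378, 0.066]
tool_rot: [-0.15, 0.989, -0.005, 0.01]
ft_force: [-3.5, -0.6, 7.0]
width: -0.003
```

{"name": "jog_arm", "arguments": {
  "series": [
    [0,0,0,-0.002,0,0,0],
    [0,0,0,-0.003,0,0,0],
    [0,0,0,-0.004,0,0,0],
    [0,0,0,-0.008,0,0,0],
    [0,0,0,-0.025,0,0,0],
    [0,0,0,-0.03,0,0,0],
    [0,0,0,-0.03,0,0,0],
    [0,0,0,0,0,0,0]
  ]
}}

```text
time: 22.25
ee_pos: [0.5526, 0.0393, 0.1682]
tool_rot: [-0.151, 0.989, -0.003, 0.008]
ft_force: [0.1, 0.7, 0.0]
width: 0.001
```

```bash
python3 look.py 24 480 180; python3 rp.py 24; python3 - <<'E'
from h import *
s=ctrl.snapshot("side");cv2.imwrite("pics/side24.png",s)
t=ctrl.snapshot("top");cv2.imwrite("pics/top24.png",t)
a=cv2.imread("pics/side0.png");b=cv2.imread("pics/top0.png")
d=cv2.absdiff(s,a);cv2.imwrite("pics/sd.png",cv2.resize(np.vstack([s[180:310,220:420],d[180:310,220:420]*3]),None,fx=2.3,fy=2.3))
E
```

```text
22.25 [0.5526 0.0393 0.1682] [-0.1506  0.9886 -0.0032  0.0081] [0.0876 0.7328 0.0357] [-0.0483  0.0992  0.028   1.4824 -0.0031 -0.3507]
24 [489.7421 210.9851] [480 196  24  32 605] theta [-0.0322] tip z 0.06596363329200913 res [-2.7549  2.8418] rest px [486.0352 212.9479]
```

View pics/w24.png

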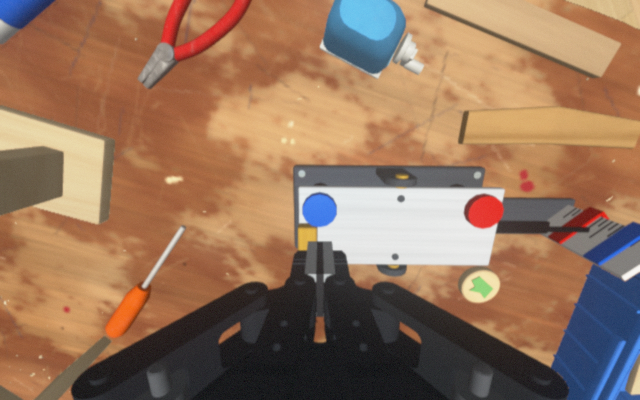

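View pics/sd.png

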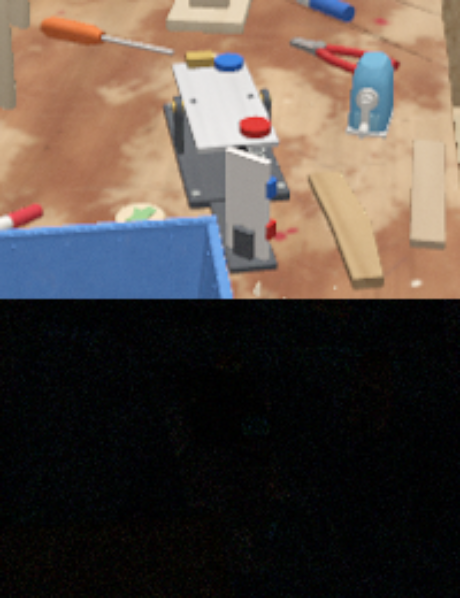

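```bash
python3 - <<'E'
from plant import ctrl
print(ctrl.job_done())
E
```

```text
the job is handed in; nothing more can be done
None
```

I pressed the red pad and then the blue pad onto their marks and let each go, and the job was handed in at about 22 s. It reports no verdict, so what follows rests on my own measurements.

- **Red:** I held the pad for about 1.7 s at roughly 8 N. The wrist camera put the pointer tip at 39 to 41 mm, against a red mark I measured at about 39 mm. After release the wrist picture showed the plate level.
- **Blue:** I held the pad for over 3 s at 7 to 9 N. The tip was at about 81 to 84 mm, against a blue mark at about 82 to 83 mm.
    - The scale was out of the wrist camera's view here, so I worked out the tilt from the rise of the red pad.
    - That reading was clipped at the picture edge in the deepest position, so there I allowed 1 to 2 mm on top of what it showed.
- **Final check:** The side picture around the mount differed from the starting one by nothing visible, so the plate is level and the mount and the loose things in that view have not moved. The wrist picture also showed the plate level. The fingers are clear at about 168 mm, with force near 0.

**Disagreements:**
- The wrist and top cameras differed by 3 to 4 mm on the pad positions, so I corrected the wrist camera against the mount's known size.
- A first free-depth fit put both marks 6 to 8 mm higher. For red that fell outside the stated range, so I dropped it in favour of the known scale plane and the side camera.
- The automatic tilt reading after the last release was invalid because its mask cut the pad. I judged level from the pictures instead.

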